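Square the base tray into its station and stack the matching parts tray on it

TASK

Build up the stack of parts trays: the socketed base tray must end pushed up against both yellow fences of the stacking station, and the one tray whose corner feet fit its sockets must be set on it, level, with all four feet dropped fully into the sockets. Feel your way and do not force anything; leave the tray on runners and the brass fitting where they are, and the grease tin standing.

Things in the scene. Friction and masses are not known exactly. Their poses are not given: they have to be found in the camera images.
- station: Fixed steel plate 180 x 150 x 4 mm (x -105..75, y -90..60 mm) with two yellow fences, 9 mm thick, tops 30 mm above the bench. Inner faces: x = +65 mm (this fence runs y -57..33) and y = +50 mm (this one runs x -70..40); the -x and -y sides are open. Origin on the bench top, below the middle of the base tray when that is home; x points away from the robot within 0.22 rad.
- home (a point): Point on the station, on the plate: the middle of the base tray's underside belongs here. That loose grey tray (0.35 to 0.6 kg, 130 x 100 x 45 mm in x, y, z, walls straight) is itself not measured: it starts on the plate 12 to 22 mm short in x and in y, turned up to 0.06 rad; it slides at 2 to 7 N. Square sockets 14 mm wide, 16 deep, open above, at x +-54, y +-39 mm from its middle.
- lug_tray_mid (a point): Tray to stack, loose, 0.25 to 0.45 kg: grey, 124 x 94 mm (x, y), a dark post in each corner ending in a round foot 12 mm thick, 12 mm long, at x +-54, y +-39 mm. Point: its middle, 40 mm above the feet's ends (floor's underside 12, wall tops 42, post tops 45 mm above them). Half a turn makes no difference. Nested, the point is 77 mm above the bench; with the feet on top of the socket blocks 89 mm.
- lug_tray_bar (a point): Centre of that tray's fixed black carrying bar, 32 mm above the tray's middle: 16 mm wide (tray x), 87 mm long (tray y), 14 mm high, on an aluminium strap at each end. Grip it across its width, from above.
- runner_tray_mid (a point): Tray that does not fit, loose: grey, same size and same black bar, but no corner posts, and two long orange runners below in place of feet. Point: its middle, 40 mm above the bench. Leave it where it is.
- brass_fitting: Brass hose fitting standing upright, loose, 24 x 27 x 40 mm, behind the work on the right; origin under its middle. Leave it where it is.
- grease_tin: Red and cream grease tin, loose, 101 mm across and 134 mm high, to the left of the station; origin under its middle, z axis upward. Keep it standing.

How it is judged:
At the end, for the whole second after the job is handed in: Footed tray at rest, nested: middle within 4 mm of the station's home point along each axis (so the base tray is against both fences), x axis within 0.05 rad of the station's, middle 74 to 79.5 mm above the bench, tilt under 0.035 rad; grease tin upright within 0.1 rad (x of lug_tray_mid in the frame of station between -0.004 and 0.004 m and y of lug_tray_mid in the frame of station between -0.004 and 0.004 m and z of lug_tray_mid in the frame of station between 0.074 and 0.0795 m and angle between lug_tray_mid's own z axis and vertical below 0.035 rad and angle between the x axis of lug_tray_mid and the x axis of station, either way round below 0.05 rad and linear speed of lug_tray below 0.01 m/s and angle between grease_tin's own z axis and vertical below 0.1 rad); the robot touches nothing.
It fails at once if the station is loaded with more than 60 N (base tray rammed against the fences, tray forced or dropped) (contact force between station and anything else above 60 N).
It fails at once if the tray on runners is moved by more than 15 mm (distance of runner_tray_mid from where it was at the start of the episode above 0.015 m).
It fails at once if the brass fitting is moved by more than 15 mm (distance of brass_fitting from where it was at the start of the episode above 0.015 m).
It fails at once if the grease tin is tipped by more than 0.3 rad (angle between grease_tin's own z axis and vertical above 0.3 rad).
It also fails if it takes over 64 s, if anything falls off the work surface, if the arm or the gripper's body presses on something with over 40 N, if the wrist force passes 120 N, or if a joint passes its speed limit or range.

ROBOT

A 7-joint arm with a two-finger parallel gripper is mounted at the origin on a cart in front of the work surface, level with it; the furniture and walls round the work are solid. World frame = base frame: x ahead of the robot, y to its left, z up, the work surface at z = 0. Lengths are in m, angles in rad, forces in N, time in s.
With the tool pointing down it reaches from about 0.4 to 0.9 m from the base axis. Payload 5.5 kg.
Tool frame: the origin (TCP) lies on the centre line of the jaws, within the pads' length; the fingertips stand 17 mm ahead of it and the grasp point (between the pads) lies 2 mm behind it; z points along the fingers, y is the direction in which the jaws open and shut (so a half turn about z gives the same grasp; the last joint's range is limited). The gripper opens to 92 mm and grips with 3 to 60 N. Pads are 19 mm wide; open, the fingers measure 130 mm over their backs; the gripper's body (75 mm by 190 mm) begins 47 mm behind the grasp point.
Start: joints at [1.52, 0.501, -0.427, 1.55, 0.221, 1.138, -0.21], TCP at [0.201, -0.618, 0.206] pointing down, gripper open.
Joint ranges: [-2.88, 2.88], [-0.31, 2.03], [-1.54, 1.56], [0.2, 2.42], [-1.41, 4.55], [0.19, 2.02], [-2.57, 2.57]. Speed limits (rad/s): [2.57, 2.57, 3.14, 3.14, 3.14, 3.14, 3.14].

INTERFACE

Orientations are given as a unit quaternion [x, y, z, w].
In Python, from plant import env gives the robot as it stands. The module is installed in compiled form; this text tells all that it offers.
- The arm moves only by the tool move_arm, never from a script. Its argument "rows" is a list of rows, each a list of 5 numbers: the shift along the world's x, y, z in m, then the turn about the world's z in degrees, then the closure, from -1 (fully open) to 1 (shut). In form: [[x, y, z, spin, fingers], ...]. A call has 1 to 12 rows; each row is the pose to reach, as a shift and turn from the pose measured when the call began; what a row does not reach only later rows make up. A row lasts 1/8 s, in which the tool goes at most 62.5 mm and 10.7 degrees, less where a joint would pass 70% of its speed; a pose out of reach is approached as far as the arm can. A call with a gripper value outside its range is refused whole. The fingers move at their own pace and stop on an object; "force" is the grip in N (left out, the last holds). Time passes only in rows, so rows that repeat a pose let the fingers close. It gives the time, the measured TCP pose, the force and the opening at its end, in the units of the state.
- env.read_state(): the state, without advancing time (a new reading comes with each control period).
- env.capture(name): name is "side" or "top"; returns a dict with "frame" (400x640x3 uint8, red, green, blue), "camera_matrix" (3x3 intrinsics, pixels), "rvec" (rotation vector, rad) and "tvec" (3), from world to camera coordinates, as OpenCV has them. Camera axes: x right, y down, z forward; pixel columns grow to the right and rows downward; lengths in m; the calibration is good to about 2 mm. A picture is of the moment at which its call begins. There is no depth.
- env.hand_in(): hands the job in, once; it reports no verdict.
The state is a dict: "clock": time; "joint_positions": joint angles; "joint_vel": joint speeds; "joint_torque": joint torques, N m; "eef_pos": TCP position; "tool_rot": TCP orientation; "contact_force": force on the tool from outside, world axes, zero at the start; "torque": the same for the moment, N m; "width": finger opening in m.
Only numpy, scipy, OpenCV 4.12 (cv2) and the standard library are available. Lean on these libraries where they do the work, as an engineer would, in place of code of your own. Each camera call takes 0.05 s, during which the arm holds its last target.

## Working session

There is one attempt and no reset: what is moved stays moved. The work goes in short steps, Python scripts to look and compute and a tool call to move; the robot and the scene stay as the last step left them, time stands still between calls to the robot, and variables do not carry over. Pictures are saved under pics/ and viewed, and the job is handed in when it is done.

Besides the shell and the picture viewer there is one more tool, called after "Emit:" as a command line: name --pt "numbers of a row" for each row, then --argument value for the rest. move_arm: Moves the arm, as the interface text tells. Its arguments: {"type":"object","properties":{"rows":{"type":"array"},"force":{"type":"number"}},"required":["rows"]}

```bash
mkdir -p pics
cat > h.py <<'E'
import numpy as np, cv2
from plant import env
def cap(n,save=None):
    c=env.capture(n)
    if save: cv2.imwrite('pics/'+save+'.png',c['frame'][:,:,::-1])
    return c
def ray(c,uv,z):
    K=np.array(c['camera_matrix']);R,_=cv2.Rodrigues(np.array(c['rvec'],float));t=np.array(c['tvec'],float).ravel()
    d=R.T@np.linalg.inv(K)@np.array([uv[0],uv[1],1.]);o=-R.T@t
    return o+d*(z-o[2])/d[2]
def proj(c,P):
    p,_=cv2.projectPoints(np.array(P,float).reshape(-1,3),np.array(c['rvec'],float),np.array(c['tvec'],float),np.array(c['camera_matrix']),None)
    return p.reshape(-1,2)
E
python3 - <<'E'
from h import *
a=cap('top','top0');b=cap('side','side0')
for c in(a,b):
    R,_=cv2.Rodrigues(np.array(c['rvec']));print(-R.T@np.array(c['tvec']).ravel(),R[2], c['camera_matrix'][0][0])
s=env.read_state();print({k:np.round(v,3) for k,v in s.items()})
E
```

```text
[0.41579531 0.24754051 0.99346674] [ 0.15887352 -0.02495857 -0.98698342] 386.581475606459
[ 0.11393778 -0.54001241  0.48581882] [ 0.44275209  0.78359222 -0.43583692] 480.69154885384285
{'clock': np.float64(0.1), 'joint_positions': array([ 1.52 ,  0.502, -0.427,  1.551,  0.221,  1.138, -0.21 ]), 'joint_vel': array([ 0.001, -0.002,  0.   , -0.002, -0.001, -0.001, -0.   ]), 'joint_torque': array([-1.0000e-02, -5.6787e+01, -5.8380e+00, -2.7991e+01, -6.9000e-02,
        2.4000e-02,  0.0000e+00]), 'eef_pos': array([ 0.2  , -0.618,  0.205]), 'tool_rot': array([ 0.988,  0.156, -0.   , -0.001]), 'contact_force': array([-0.563, -0.331, -0.266]), 'torque': array([ 0.022, -0.054, -0.034]), 'width': np.float64(0.092)}
```

View pics/top0.png

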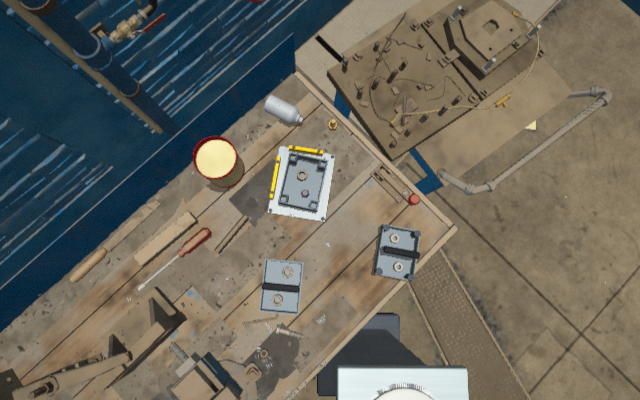

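View pics/side0.png

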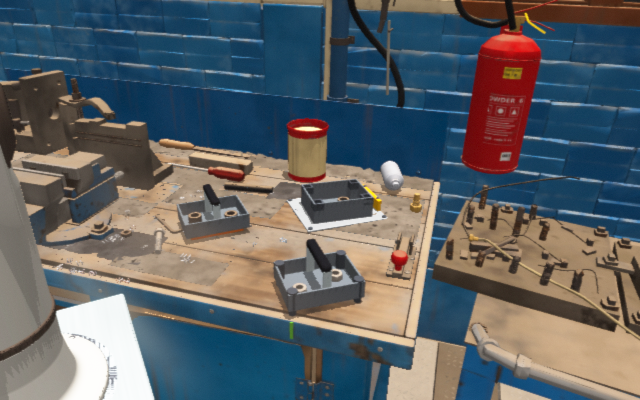

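The top view shows the station with the base tray at about (303,183), the footed tray (corner posts) at (397,252), the runner tray at (283,286), the tin at (217,160) and the brass fitting at (333,124). I'll zoom in next.

Run:
```python
from h import *
a=cv2.imread('pics/top0.png')
c1=cv2.resize(a[135:235,250:350],None,fx=5,fy=5,interpolation=cv2.INTER_CUBIC)
c2=cv2.resize(a[215:290,360:435],None,fx=5,fy=5,interpolation=cv2.INTER_CUBIC)
cv2.imwrite('pics/c1.png',c1);cv2.imwrite('pics/c2.png',c2)
c=cap('top')
for uv,z in[((303,183),.045),((397,252),.08),((283,286),.08),((217,155),.134),((333,124),.04)]:print(uv,ray(c,uv,z).round(3))
```

```text
(303, 183) [0.596 0.252 0.045]
(397, 252) [0.428 0.028 0.08 ]
(283, 286) [0.347 0.294 0.08 ]
(217, 155) [0.64  0.448 0.134]
(333, 124) [0.753 0.178 0.04 ]
```

View pics/c1.png

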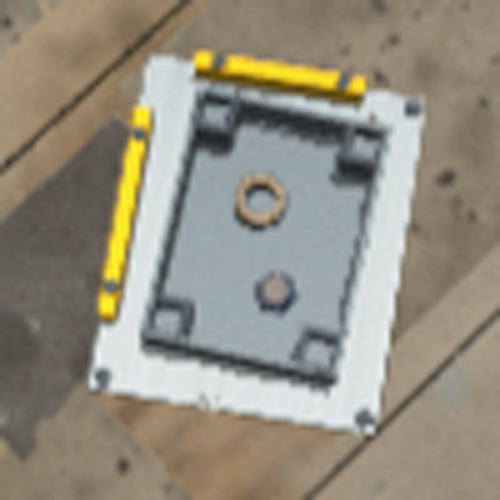

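View pics/c2.png

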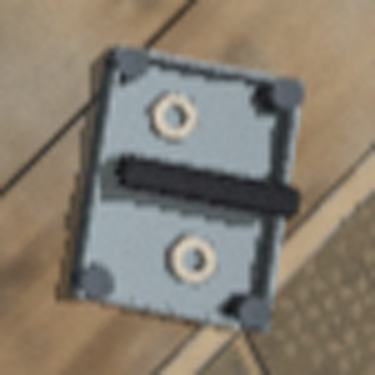

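```bash
cat > meas.py <<'E'
from h import *
def rect(c,mask,z):
    cs,_=cv2.findContours(mask,cv2.RETR_EXTERNAL,cv2.CHAIN_APPROX_NONE)
    k=max(cs,key=cv2.contourArea).reshape(-1,2)
    P=np.array([ray(c,p,z)[:2] for p in k])*1000
    r=cv2.minAreaRect(P.astype(np.float32)); return r,P,k
def hsv(c): return cv2.cvtColor(c['frame'],cv2.COLOR_RGB2HSV)
E
python3 - <<'E'
from meas import *
c=cap('top');h=hsv(c)
roi=np.zeros(h.shape[:2],np.uint8);roi[135:235,255:345]=255
y=cv2.inRange(h,(18,150,120),(38,255,255))&roi
n,l,s,ce=cv2.connectedComponentsWithStats(y)
for i in range(1,n):
    if s[i,4]>30:
        m=(l==i).astype(np.uint8)*255;r,_,_=rect(c,m,.03);print('yellow',s[i],r)
w=cv2.inRange(h,(0,0,185),(180,40,255))&roi
r,P,k=rect(c,w,.004);print('plate',r,cv2.boxPoints(r))
# manual corners
for uv in[(147,57),(423,95),(92,387),(372,435)]:print(ray(c,(250+uv[0]/5-.4,135+uv[1]/5-.4),.004).round(4))
print('sockets')
for uv in[(218,112),(364,146),(172,317),(319,348)]:print(ray(c,(250+uv[0]/5-.4,135+uv[1]/5-.4),.045).round(4))
print('posts')
for uv in[(130,65),(288,95),(96,279),(250,308)]:print(ray(c,(360+uv[0]/5-.4,215+uv[1]/5-.4),.045).round(4))
print('bar')
for uv in[(117,169),(300,200)]:print(ray(c,(360+uv[0]/5-.4,215+uv[1]/5-.4),.079).round(4))
E
```

```text
yellow [294 146  24   7  88] ((687.1130981445312, 246.70849609375), (59.555870056152344, 10.031749725341797), 81.38508605957031)
yellow [271 163   8  29 101] ((613.413330078125, 324.82940673828125), (8.758931159973145, 73.3973617553711), 82.3343734741211)
plate ((603.7992553710938, 255.95323181152344), (148.38330078125, 180.23890686035156), 81.60786437988281) [[503.8167  195.7087 ]
 [682.1257  169.40332]
 [703.7818  316.19775]
 [525.47284 342.50314]]
[0.7017 0.3173 0.004 ]
[0.684  0.1713 0.004 ]
[0.5262 0.3408 0.004 ]
[0.5037 0.1968 0.004 ]
sockets
[0.662 0.278 0.045]
[0.6458 0.2041 0.045 ]
[0.5571 0.2985 0.045 ]
[0.5428 0.2255 0.045 ]
posts
[0.4875 0.0468 0.045 ]
[ 0.4739 -0.0312  0.045 ]
[0.3838 0.0651 0.045 ]
[ 0.3709 -0.0096  0.045 ]
bar
[0.4359 0.061  0.079 ]
[ 0.4226 -0.0254  0.079 ]
```

Station fitted: origin (0.6204, 0.2686), yaw -0.1465. The plate measures 180x148 mm, and both fences agree to under 1 mm. The base tray is about (-16,-20) mm from home, turned -0.05. The footed tray is at (0.429, 0.018). I'll move to push the base tray.

Emit:
move_arm --pt "0.04 0.045 0 -4 1" --pt "0.08 0.09 0 -8 1" --pt "0.12 0.135 0 -12 1" --pt "0.16 0.18 0 -16 1" --pt "0.2 0.225 0 -20 1" --pt "0.24 0.27 0 -24 1" --pt "0.25 0.33 0 -26.3 1" --pt "0.255 0.39 0 -26.3 1" --pt "0.26 0.45 0 -26.3 1" --pt "0.265 0.51 0 -26.3 1" --pt "0.27 0.57 0 -26.3 1" --pt "0.275 0.63 0 -26.3 1" --force 30

```text
clock: 1.7
eef_pos: [0.4754, 0.0139, 0.2051]
tool_rot: [0.997, -0.073, 0.0, -0.0]
contact_force: [0.6, -0.5, -0.2]
width: 0.0005
```

Emit:
move_arm --pt "0.008 0.06 0 0 1" --pt "0.016 0.12 0 0 1" --pt "0.024 0.18 0 0 1" --pt "0.028 0.24 0 0 1" --pt "0.03 0.253 0 0 1" --pt "0.03 0.253 -0.05 0 1" --pt "0.03 0.253 -0.1 0 1" --pt "0.03 0.253 -0.14 0 1" --pt "0.03 0.253 -0.16 0 1" --pt "0.03 0.253 -0.168 0 1" --pt "0.03 0.253 -0.168 0 1"

```text
clock: 3.08
eef_pos: [0.5055, 0.2664, 0.0371]
tool_rot: [0.997, -0.073, 0.0, -0.0]
contact_force: [0.1, -0.1, 0.4]
width: 0.0005
```

Run:
```python
from h import *
a=cap('top','t1')
cv2.imwrite('pics/t1c.png',cv2.resize(a['frame'][110:260,230:380,::-1],None,fx=4,fy=4,interpolation=cv2.INTER_CUBIC))
```

```text
(no output)
```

View pics/t1c.png

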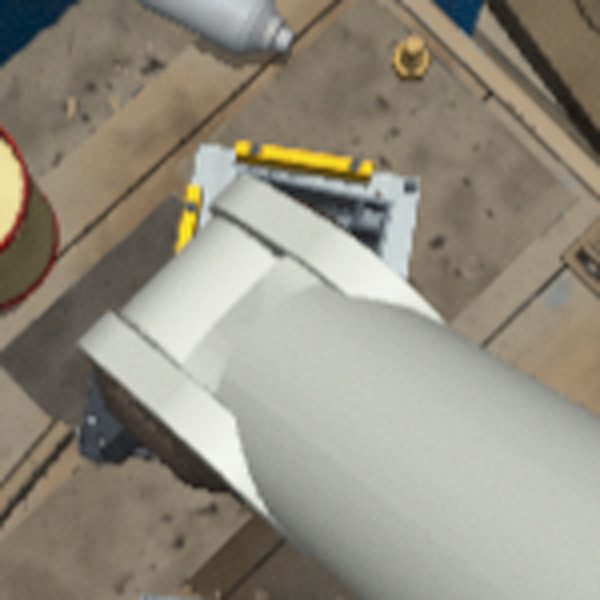

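The arm hides the tray, and the wrist reads no contact. I'll push along station +x in steps and watch the force.

Emit:
move_arm --pt "0.0089 -0.0013 0 0 1" --pt "0.0138 -0.002 0 0 1" --pt "0.0178 -0.0026 0 0 1" --pt "0.0208 -0.0031 0 0 1" --pt "0.0238 -0.0035 0 0 1" --pt "0.0267 -0.0039 0 0 1" --pt "0.0297 -0.0044 0 0 1" --pt "0.0317 -0.0047 0 0 1"

```text
clock: 4.12
eef_pos: [0.5379, 0.2621, 0.0378]
tool_rot: [0.997, -0.073, 0.001, -0.001]
contact_force: [-0.0, 0.0, -0.2]
width: 0.0003
```

Emit:
move_arm --pt "0.002 -0.0003 0 0 1" --pt "0.004 -0.0006 0 0 1"

```text
clock: 4.38
eef_pos: [0.5419, 0.2615, 0.0377]
tool_rot: [0.997, -0.073, 0.001, -0.001]
contact_force: [-0.3, -0.0, 0.7]
width: 0.0003
```

Run:
```python
from h import *
a=cap('top','t2');b=cap('side','s2')
A=cv2.resize(a['frame'][130:230,250:350,::-1],None,fx=4,fy=4,interpolation=cv2.INTER_CUBIC)
B=cv2.resize(b['frame'][150:250,280:440,::-1],None,fx=4,fy=4,interpolation=cv2.INTER_CUBIC)
cv2.imwrite('pics/t2c.png',A);cv2.imwrite('pics/s2c.png',B)
```

```text
(no output)
```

View pics/s2c.png

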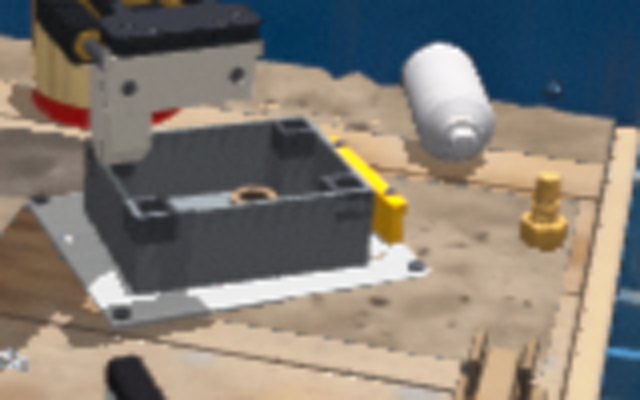

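View pics/t2c.png

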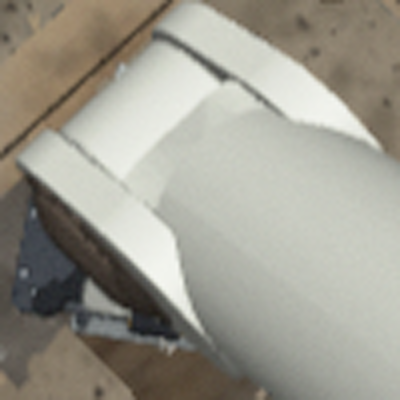

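Run:
```python
from h import *
b=cap('side');f=lambda P:((proj(b,P)-[280,150])*4).round()
o=np.array([.6204,.2686]);a=-.1465;R=np.array([[np.cos(a),-np.sin(a)],[np.sin(a),np.cos(a)]])
p=env.read_state()['eef_pos'];print(R.T@(p[:2]-o))
print('tip',f([p[0],p[1],p[2]-.017]),'tcp',f(p))
for x,y in[(-65,-50),(-65,50),(65,-50),(65,50)]:
    w=o+R@np.array([x,y])/1000;print(x,y,f([*w,.049]))
```

```text
[-0.07657389 -0.01850362]
tip [[115. 224.]] tcp [[116. 195.]]
-65 -50 [[158. 198.]]
-65 50 [[ 95. 122.]]
65 -50 [[386. 165.]]
65 50 [[308.  95.]]
```

Run:
```python
from h import *
a=cv2.imread('pics/s2.png')[150:235,285:365]
a=np.clip(a.astype(float)*1.8,0,255).astype(np.uint8)
cv2.imwrite('pics/s2d.png',cv2.resize(a,None,fx=7,fy=7,interpolation=cv2.INTER_CUBIC))
```

```text
(no output)
```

View pics/s2d.png

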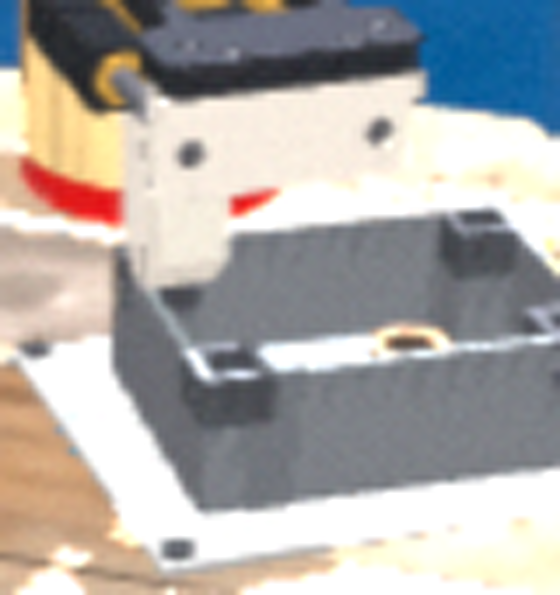

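Run:
```python
from h import *
a=cv2.imread('pics/side0.png')[150:235,285:400];b=cv2.imread('pics/s2.png')[150:235,285:400]
v=np.vstack([cv2.resize(x,None,fx=3.5,fy=3.5,interpolation=cv2.INTER_CUBIC) for x in(a,b)])
cv2.imwrite('pics/cmp.png',v)
s=env.read_state();print(s['joint_positions'],s['tool_rot'],s['eef_pos'],s['joint_torque'])
```

```text
[-0.149577    0.6349447  -0.45829664  1.79354902  0.37530159  0.79815568
 -2.51238559] [ 9.97331929e-01 -7.29931501e-02  8.52525800e-04 -5.44165783e-04] [0.54194527 0.26147258 0.03771952] [ 6.32912759e-02 -5.65892673e+01 -7.42989466e+00 -2.12741071e+01
  5.77987474e-02 -9.23860702e-02  8.84949899e-03]
```

View pics/cmp.png

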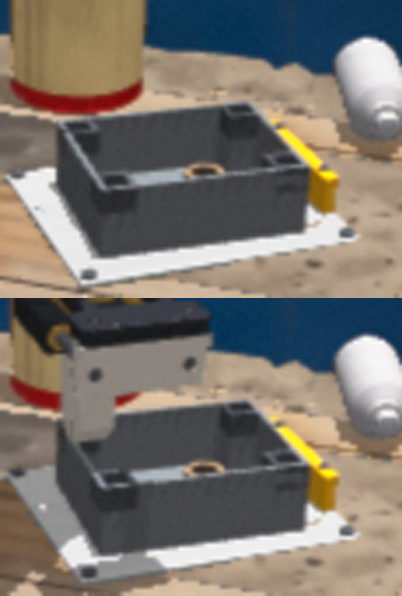

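Run:
```python
from h import *
b=cap('side')
o=np.array([.6204,.2686]);a=-.1465;R=np.array([[np.cos(a),-np.sin(a)],[np.sin(a),np.cos(a)]])
p=env.read_state()['eef_pos']
q=R.T@(p[:2]-o)*1000
for z in(.02,.04,.05,.055,.06,.07):
  print(z,[proj(b,[*(o+R@(q+np.array(d))/1000),z]).round(1).tolist() for d in((-9.5,-19),(9.5,-19),(-9.5,19))])
for z in(.02,.05,.055,.06,.07): print(z,(R.T@(ray(b,(305,189.7),z)[:2]-o)).round(3),(R.T@(ray(b,(316.5,189),z)[:2]-o)).round(3))
```

```text
0.02 [[[307.5, 210.8]], [[316.1, 209.5]], [[301.7, 203.0]]]
0.04 [[[307.6, 202.2]], [[316.3, 201.0]], [[301.8, 194.6]]]
0.05 [[[307.7, 197.9]], [[316.4, 196.7]], [[301.8, 190.3]]]
0.055 [[[307.7, 195.7]], [[316.4, 194.5]], [[301.8, 188.2]]]
0.06 [[[307.8, 193.5]], [[316.5, 192.3]], [[301.9, 186.1]]]
0.07 [[[307.8, 189.1]], [[316.6, 187.9]], [[301.9, 181.8]]]
0.02 [-0.058  0.062] [-0.031  0.058]
0.05 [-0.079  0.002] [-0.054 -0.002]
0.055 [-0.082 -0.008] [-0.058 -0.012]
0.06 [-0.086 -0.019] [-0.062 -0.022]
0.07 [-0.093 -0.039] [-0.069 -0.042]
```

The tray hasn't moved. In the side view the visible finger ends at (311,190), above the wall top, although the reported tip height is 0.02. I'll back off and look at the fingers against a free background.

Emit:
move_arm --pt "-0.02 0.003 0 0 1" --pt "-0.04 0.006 0 0 1" --pt "-0.06 0.009 0 0 1" --pt "-0.06 0.009 0 0 1"

```text
clock: 5.08
eef_pos: [0.4803, 0.2711, 0.0378]
tool_rot: [0.997, -0.072, 0.0, -0.0]
contact_force: [0.7, 0.2, 0.4]
width: 0.0006
```

Run:
```python
from h import *
b=cap('side','s3');p=np.array(env.read_state()['eef_pos']);print(p)
print('tip',proj(b,p-[0,0,.017]),'tcp',proj(b,p),'body',proj(b,p+[0,0,.045]))
cv2.imwrite('pics/s3c.png',cv2.resize(np.clip(b['frame'][120:240,240:360,::-1]*1.5,0,255).astype(np.uint8),None,fx=5,fy=5,interpolation=cv2.INTER_CUBIC))
```

```text
[0.48185189 0.27079471 0.03797349]
tip [[281.17810116 209.7313644 ]] tcp [[281.09565165 202.4369387 ]] body [[280.87134687 182.59237381]]
```

View pics/s3c.png

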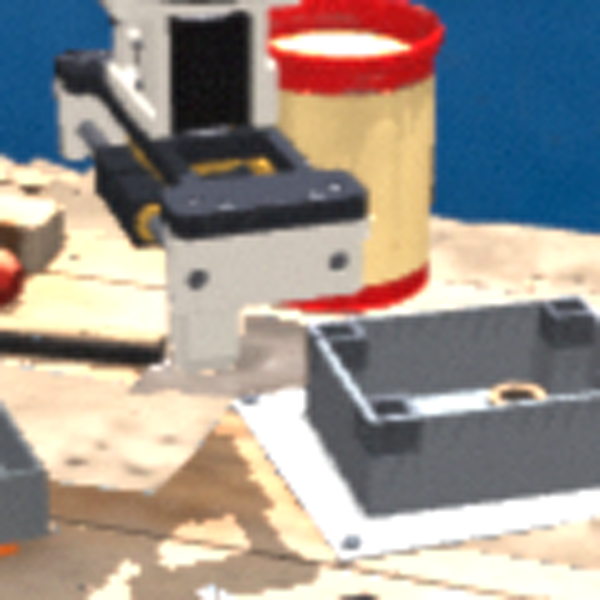

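The projected tip should appear at about (205,448) in this crop, but the visible finger ends at (205,365). I'll open the jaws to see what moves.

Emit:
move_arm --pt "0 0 0 0 -1" --pt "0 0 0 0 -1" --pt "0 0 0 0 -1" --pt "0 0 0 0 -1" --pt "0 0 0 0 -1" --pt "0 0 0 0 -1"

```text
clock: 5.88
eef_pos: [0.4818, 0.2708, 0.038]
tool_rot: [0.997, -0.072, 0.001, -0.0]
contact_force: [-0.0, -0.7, 0.2]
width: 0.0561
```

Run:
```python
from h import *
b=cap('side','s4');a=cap('top','t4');p=np.array(env.read_state()['eef_pos']);print(p)
A=cv2.resize(np.clip(b['frame'][120:240,240:360,::-1]*1.5,0,255).astype(np.uint8),None,fx=4,fy=4,interpolation=cv2.INTER_CUBIC)
cv2.imwrite('pics/s4c.png',A)
```

```text
[0.48181162 0.27079462 0.03795372]
```

View pics/s4c.png

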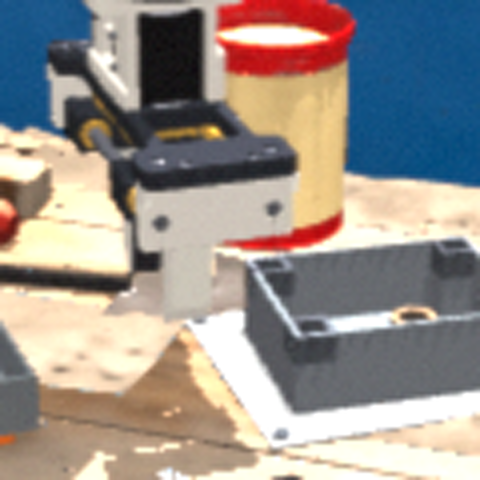

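View pics/t4.png

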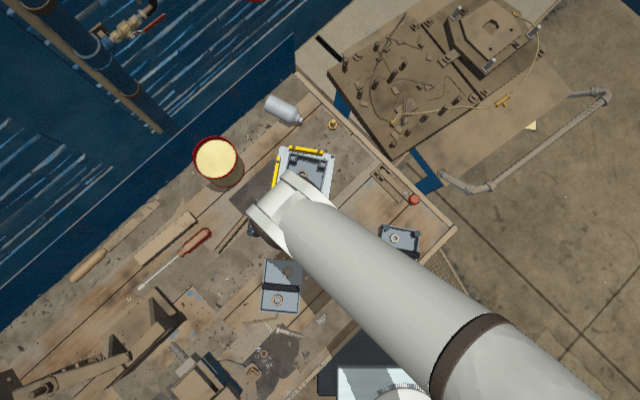

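Emit:
move_arm --pt "0 0 -0.008 0 1" --pt "0 0 -0.014 0 1" --pt "0 0 -0.017 0 1" --pt "0 0 -0.019 0 1" --pt "0 0 -0.021 0 1" --pt "0 0 -0.023 0 1" --pt "0 0 -0.025 0 1"

```text
clock: 6.85
eef_pos: [0.4819, 0.2709, 0.0129]
tool_rot: [0.997, -0.072, 0.001, -0.001]
contact_force: [-0.3, 0.2, -0.5]
width: 0.0037
```

Run:
```python
from h import *
b=cap('side','s5');p=np.array(env.read_state()['eef_pos']);print(p)
print((proj(b,p-[0,0,.017])-[240,120])*5)
A=cv2.resize(np.clip(b['frame'][120:240,240:360,::-1]*1.5,0,255).astype(np.uint8),None,fx=5,fy=5,interpolation=cv2.INTER_CUBIC)
cv2.imwrite('pics/s5c.png',A)
```

```text
[0.48172489 0.27074088 0.01269594]
[[206.27107641 502.02003632]]
```

View pics/s5c.png

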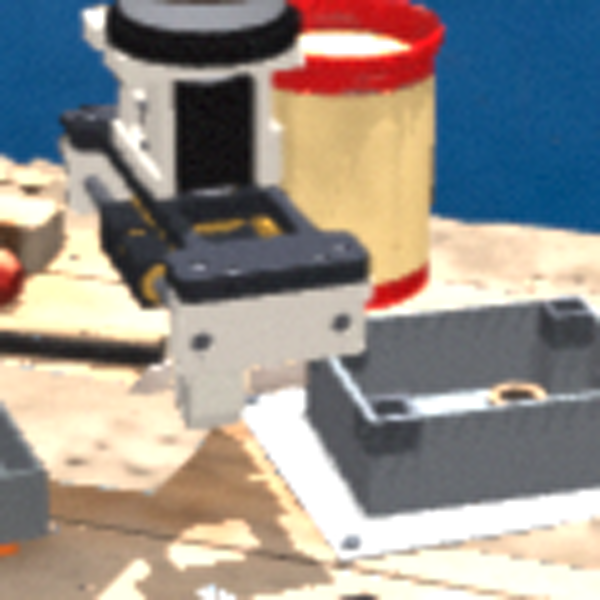

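Reported tip is already below the bench with no contact, so the real tip is well above the reported one. I'll keep lowering in small steps until it touches the bench.

Emit:
move_arm --pt "0 0 -0.006 0 1" --pt "0 0 -0.012 0 1" --pt "0 0 -0.018 0 1" --pt "0 0 -0.022 0 1" --pt "0 0 -0.025 0 1" --pt "0 0 -0.025 0 1"

```text
clock: 7.65
eef_pos: [0.4815, 0.2707, -0.0125]
tool_rot: [0.997, -0.072, 0.001, -0.0]
contact_force: [0.5, -0.5, -0.2]
width: 0.0007
```

Run:
```python
from h import *
b=cap('side','s6');p=np.array(env.read_state()['eef_pos']);print(p,env.read_state()['contact_force'])
A=cv2.resize(np.clip(b['frame'][120:240,240:360,::-1]*1.5,0,255).astype(np.uint8),None,fx=5,fy=5,interpolation=cv2.INTER_CUBIC)
cv2.imwrite('pics/s6c.png',A)
```

```text
[ 0.48170851  0.27076484 -0.01234882] [0.39067746 0.24791052 0.33144263]
```

View pics/s6c.png

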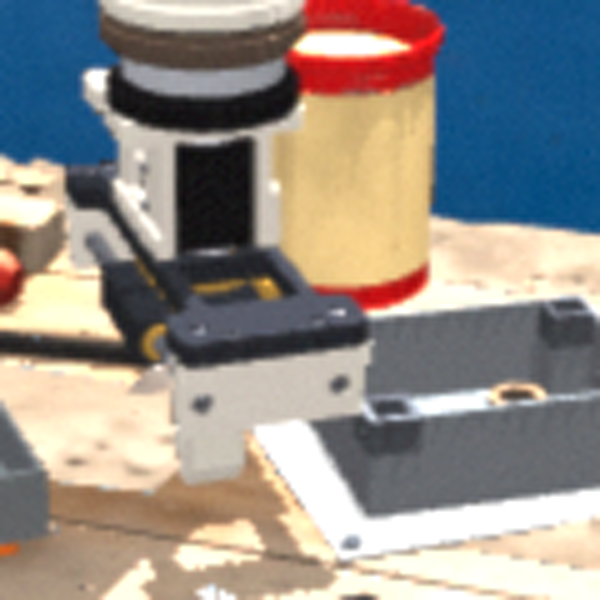

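Run:
```python
from h import *
b=cap('side')
o=np.array([.6204,.2686]);a=-.1465;R=np.array([[np.cos(a),-np.sin(a)],[np.sin(a),np.cos(a)]])
p=env.read_state()['eef_pos'];print(R.T@(p[:2]-o))
for z in(0,.01,.02,.03): print(z,(R.T@(ray(b,(282.4,215.2),z)[:2]-o)).round(3))
```

```text
[-0.13743338 -0.01800851]
0 [-0.131 -0.004]
0.01 [-0.136 -0.022]
0.02 [-0.141 -0.04 ]
0.03 [-0.146 -0.058]
```

Emit:
move_arm --pt "0 0 -0.006 0 1" --pt "0 0 -0.01 0 1" --pt "0 0 -0.012 0 1" --pt "0 0 -0.014 0 1"

```text
clock: 8.25
eef_pos: [0.4821, 0.2708, -0.0213]
tool_rot: [0.997, -0.072, 0.002, 0.001]
contact_force: [-16.8, -11.1, 67.7]
width: 0.0004
```

Emit:
move_arm --pt "0 0 -0.001 0 1" --pt "0 0 -0.002 0 1" --pt "0 0 -0.003 0 1"

```text
clock: 8.62
eef_pos: [0.4829, 0.2713, -0.0211]
tool_rot: [0.997, -0.072, 0.003, 0.001]
contact_force: [-10.6, -6.1, 43.3]
width: 0.0001
```

Run:
```python
from h import *
b=cap('side','s7');s=env.read_state();print(s['eef_pos'],s['contact_force'],s['torque'],s['joint_positions'])
A=cv2.resize(np.clip(b['frame'][120:240,240:360,::-1]*1.5,0,255).astype(np.uint8),None,fx=5,fy=5,interpolation=cv2.INTER_CUBIC)
cv2.imwrite('pics/s7c.png',A)
a=cap('top');cv2.imwrite('pics/t7c.png',cv2.resize(a['frame'][150:300,180:330,::-1],None,fx=4,fy=4,interpolation=cv2.INTER_CUBIC))
```

```text
[ 0.482819    0.27128508 -0.02108896] [-8.5772676  -5.61530615 36.21558138] [-1.25652026  2.00742631 -0.04780577] [-0.32713691  0.6422727  -0.29870524  1.93294262  0.32164838  0.60938122
 -2.55015766]
```

View pics/s7c.png

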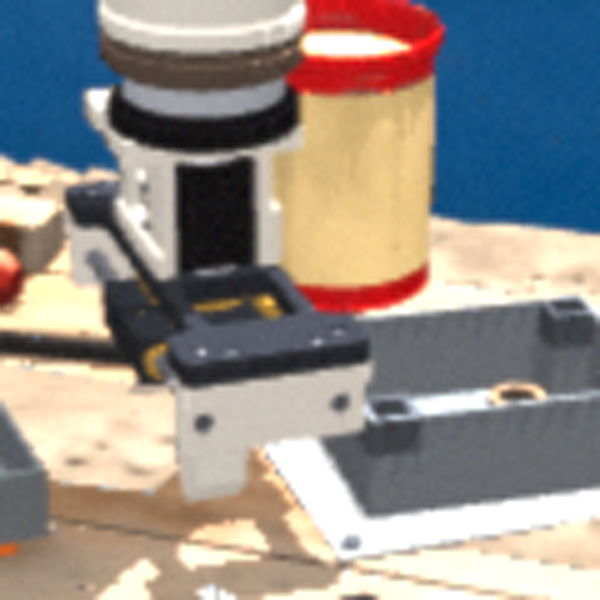

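View pics/t7c.png

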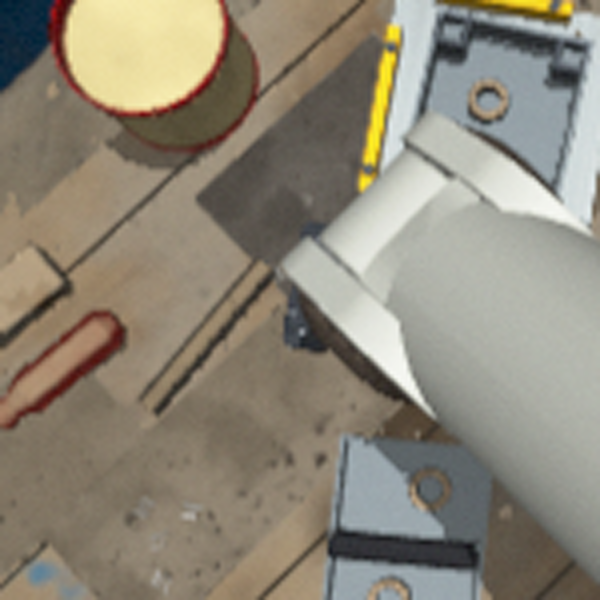

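Emit:
move_arm --pt "0 0 0.004 0 1" --pt "0 0 0.012 0 1" --pt "0 0 0.02 0 1" --pt "0 0 0.02 0 1"

```text
clock: 9.22
eef_pos: [0.4833, 0.2715, -0.0007]
tool_rot: [0.997, -0.072, 0.003, 0.001]
contact_force: [0.2, -0.5, -0.2]
width: 0.0006
```

Run:
```python
from h import *
b=cap('side','s8')
o=np.array([.6204,.2686]);a=-.1465;R=np.array([[np.cos(a),-np.sin(a)],[np.sin(a),np.cos(a)]])
for uv,z in (((309.6-.4,228.4-.4),.004),):
  q=ray(b,uv,z)[:2];print(q,R.T@(q-o))
for x,y,z in((-105,-90,.004),(75,-90,.004),(-105,60,.004),(65,-57,.03),(65,33,.03)):print(x,y,proj(b,[*(o+R@np.array([x,y])/1000),z]).round(1))
h=cv2.cvtColor(b['frame'],cv2.COLOR_RGB2HSV)
cv2.imwrite('pics/s8c.png',cv2.resize(b['frame'][150:250,280:400,::-1],None,fx=5,fy=5,interpolation=cv2.INTER_CUBIC))
```

```text
[0.51263395 0.20336869] [-0.09708943 -0.08026387]
-105 -90 [[307.1 230.9]]
75 -90 [[387.5 217.7]]
-105 60 [[285.3 199.1]]
65 -57 [[377.2 200.7]]
65 33 [[359.6 184.1]]
```

View pics/s8c.png

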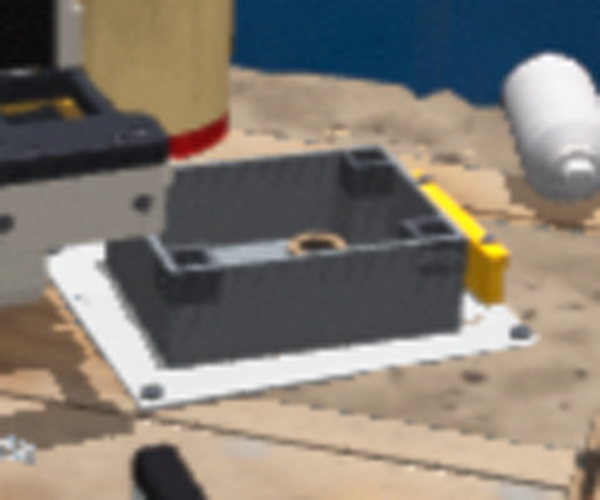

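```bash
python3 - <<'E'
from h import *
b=cap('top')
o=np.array([.6204,.2686]);a=-.1465;R=np.array([[np.cos(a),-np.sin(a)],[np.sin(a),np.cos(a)]])
for z in(.06,.1,.14):
  print(z,[(R.T@(ray(b,(180+u/4,150+v/4),z)[:2]-o)).round(3) for u,v in((284,345),(300,228))])
E
python3 - <<'E'
import cv2
a=cv2.imread('pics/t7c.png')[200:400,230:430]
cv2.imwrite('pics/t7d.png',cv2.resize((a*1.0).clip(0,255).astype('uint8'),None,fx=3,fy=3,interpolation=cv2.INTER_CUBIC))
E
```

```text
0.06 [array([-0.173,  0.081]), array([-0.102,  0.085])]
0.1 [array([-0.174,  0.076]), array([-0.106,  0.079])]
0.14 [array([-0.175,  0.07 ]), array([-0.111,  0.073])]
```

View pics/t7d.png

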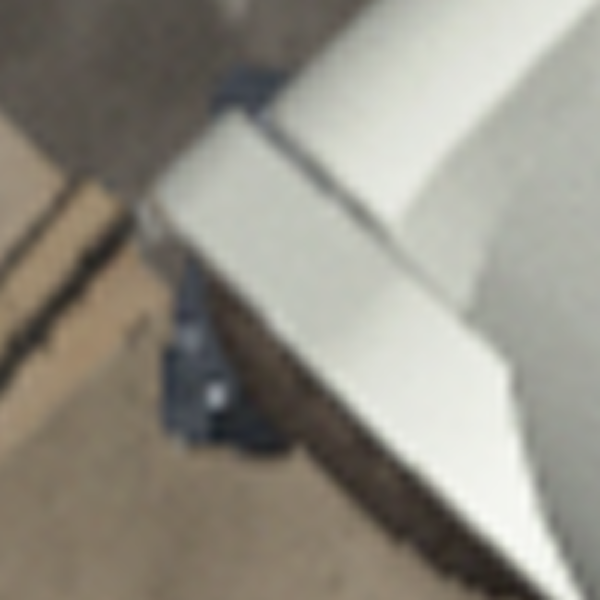

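The cameras agree with each other, and from above the gripper's xy matches the reported pose. Only the reported z runs about 38 mm low: the fingertips met the bench at TCP z = -0.021. I'll correct for that and push at the present height, tip about 20 mm up.

Emit:
move_arm --pt "0.015 -0.0022 0 0 1" --pt "0.03 -0.0044 0 0 1" --pt "0.036 -0.0053 0 0 1" --pt "0.04 -0.0059 0 0 1" --pt "0.044 -0.0065 0 0 1" --pt "0.048 -0.0071 0 0 1"

```text
clock: 10.07
eef_pos: [0.5277, 0.2643, -0.0016]
tool_rot: [0.997, -0.072, 0.0, 0.002]
contact_force: [-8.8, 0.2, 7.0]
width: 0.0005
```

Emit:
move_arm --pt "0.002 -0.0003 0 0 1" --pt "0.004 -0.0006 0 0 1"

```text
clock: 10.32
eef_pos: [0.5285, 0.2642, -0.0017]
tool_rot: [0.997, -0.071, -0.002, 0.002]
contact_force: [-9.0, 0.4, 7.9]
width: 0.0005
```

Run:
```python
from h import *
b=cap('side','s9');s=env.read_state();print(s['eef_pos'],s['contact_force'],s['torque'],s['tool_rot'],s['joint_positions'])
cv2.imwrite('pics/s9c.png',cv2.resize(np.clip(b['frame'][130:250,260:400,::-1]*1.5,0,255).astype(np.uint8),None,fx=5,fy=5,interpolation=cv2.INTER_CUBIC))
```

```text
[ 0.52881629  0.2641632  -0.00173632] [-7.71803391  0.21749395  5.00052189] [-0.01109605  1.41991774 -0.13090463] [ 0.99745793 -0.07118693 -0.00207684  0.00240417] [-0.26993629  0.66178194 -0.31484839  1.8265203   0.30021124  0.70631878
 -2.46720286]
```

View pics/s9c.png

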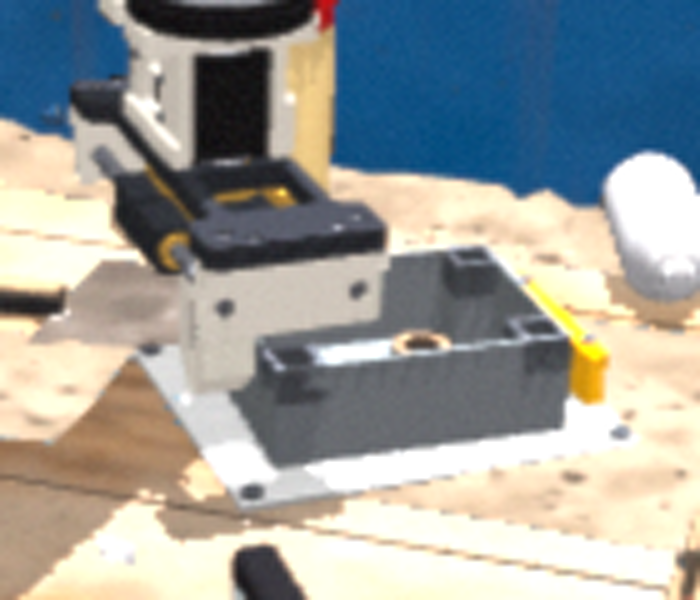

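Fingers are now against the -x wall at the expected place (TCP station x -91). I'll keep pushing gently.

Emit:
move_arm --pt "0.003 -0.0004 0.001 0 1" --pt "0.006 -0.0009 0.001 0 1"

```text
clock: 10.62
eef_pos: [0.5342, 0.2632, -0.0011]
tool_rot: [0.997, -0.071, -0.003, 0.003]
contact_force: [-1.8, -0.5, -2.0]
width: 0.0003
```

Emit:
move_arm --pt "0.003 -0.0004 0.001 0 1" --pt "0.006 -0.0009 0.001 0 1"

```text
clock: 10.88
eef_pos: [0.5404, 0.262, -0.0003]
tool_rot: [0.997, -0.071, -0.003, 0.003]
contact_force: [-1.9, 0.3, -2.5]
width: 0.0003
```

Emit:
move_arm --pt "0.002 -0.0003 0.0005 0 1" --pt "0.004 -0.0006 0.0005 0 1"

```text
clock: 11.12
eef_pos: [0.5422, 0.261, -0.0001]
tool_rot: [0.997, -0.071, -0.005, 0.004]
contact_force: [-10.5, -0.4, 5.0]
width: 0.0001
```

Emit:
move_arm --pt "0.0015 -0.0002 0 0 1" --pt "0.003 -0.0004 0 0 1"

```text
clock: 11.38
eef_pos: [0.542, 0.2609, -0.0001]
tool_rot: [0.997, -0.071, -0.007, 0.004]
contact_force: [-13.9, -0.8, 7.8]
width: 0.0004
```

The tray slid at about 2 N and is now stopped at about 14 N with the finger face at station x of about -67, so it is against the x fence. I'll go round to the -y side.

Emit:
move_arm --pt "-0.02 0.003 0.002 0 1" --pt "-0.024 -0.02 0.002 0 1" --pt "-0.031 -0.075 0.002 0 1" --pt "-0.032 -0.081 0.002 0 1" --pt "0.02 -0.089 0.002 0 1" --pt "0.055 -0.094 0.002 0 1" --pt "0.063 -0.095 0.002 0 1" --pt "0.063 -0.095 0.002 0 1"

```text
clock: 12.38
eef_pos: [0.6054, 0.1655, 0.0018]
tool_rot: [0.997, -0.071, -0.007, 0.004]
contact_force: [0.1, 0.3, 0.0]
width: 0.0002
```

```bash
cat >> h.py <<'E'
o=np.array([.6204,.2686]);_a=-.1465;R=np.array([[np.cos(_a),-np.sin(_a)],[np.sin(_a),np.cos(_a)]])
def st(p): return (R.T@(np.array(p[:2])-o)*1000).round(1)
E
python3 - <<'E'
from h import *
b=cap('side','s10');a=cap('top','t10');s=env.read_state();print(s['eef_pos'],st(s['eef_pos']),s['contact_force'],s['tool_rot'])
B=cv2.resize(np.clip(b['frame'][140:240,280:400,::-1]*1.5,0,255).astype(np.uint8),None,fx=5,fy=5,interpolation=cv2.INTER_CUBIC)
A=cv2.resize(a['frame'][130:230,250:370,::-1],None,fx=5,fy=5,interpolation=cv2.INTER_CUBIC)
cv2.imwrite('pics/s10c.png',B);cv2.imwrite('pics/t10c.png',A)
E
```

```text
[0.60363364 0.16628983 0.0016625 ] [  -1.7 -103.7] [-1.05583095 -0.09850158  0.57979137] [ 0.99748437 -0.0703093  -0.00785819  0.00444674]
```

View pics/s10c.png

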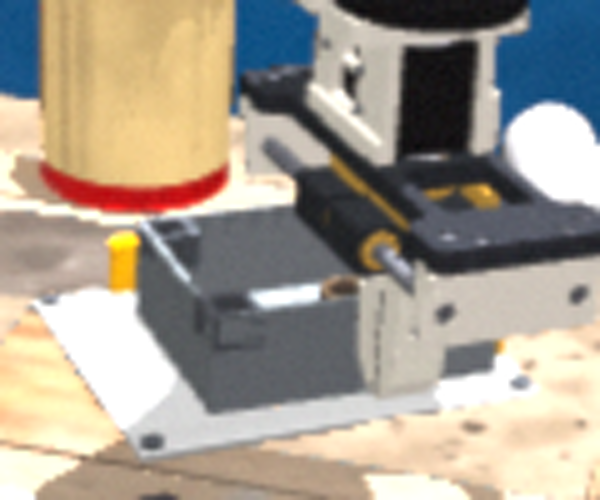

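View pics/t10c.png

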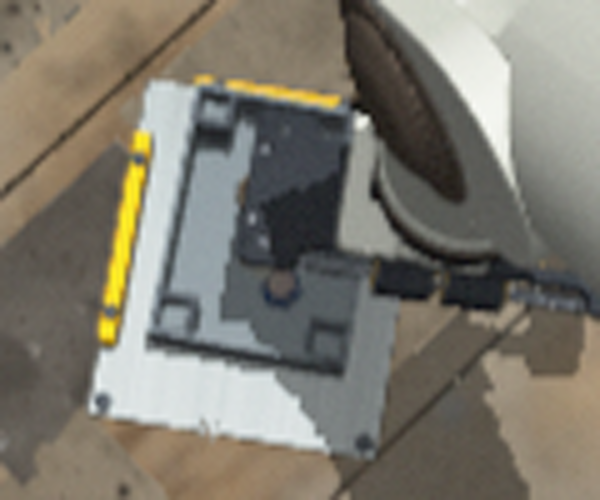

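Run:
```python
from h import *
a=cap('top');b=cap('side')
for z in(.02,.05,.08,.1): print(z,st(ray(a,(337,187),z)),st(ray(b,(280+405/5,140+390/5),z)),st(ray(b,(280+365/5,140+385/5),z)),st(ray(b,(280+440/5,140+380/5),z)))
```

```text
0.02 [ -13.4 -106.7] [   7.3 -100.4] [ -6.5 -91.5] [ 24.7 -97. ]
0.05 [ -19.1 -105. ] [ -17.8 -150.3] [ -30.7 -141.9] [  -1.5 -147. ]
0.08 [ -24.8 -103.3] [ -42.9 -200.1] [ -55.  -192.3] [ -27.8 -197.1]
0.1 [ -28.7 -102.1] [ -59.7 -233.3] [ -71.2 -225.9] [ -45.3 -230.4]
```

Finger is in front of the -y wall. Now I'll push +y.

Emit:
move_arm --pt "0.0012 0.008 0 0 1" --pt "0.0018 0.012 0 0 1" --pt "0.0024 0.016 0 0 1" --pt "0.003 0.02 0 0 1" --pt "0.0036 0.024 0 0 1"

```text
clock: 13.2
eef_pos: [0.6074, 0.1867, 0.0019]
tool_rot: [0.997, -0.071, -0.008, 0.007]
contact_force: [-1.6, -6.3, 3.5]
width: 0.0002
```

Emit:
move_arm --pt "0.0004 0.003 0 0 1" --pt "0.0008 0.006 0 0 1"

```text
clock: 13.45
eef_pos: [0.6082, 0.1896, 0.002]
tool_rot: [0.997, -0.072, -0.008, 0.009]
contact_force: [-0.4, -7.2, 4.7]
width: 0.0003
```

Emit:
move_arm --pt "0.0006 0.004 0 0 1" --pt "0.001 0.007 0 0 1"

```text
clock: 13.7
eef_pos: [0.6091, 0.193, 0.002]
tool_rot: [0.997, -0.073, -0.009, 0.011]
contact_force: [-2.1, -8.4, 6.8]
width: 0.0004
```

Emit:
move_arm --pt "0.0004 0.003 0 0 1" --pt "0.0006 0.0045 0 0 1"

```text
clock: 13.95
eef_pos: [0.6091, 0.1932, 0.0021]
tool_rot: [0.997, -0.074, -0.01, 0.014]
contact_force: [-3.9, -10.7, 9.3]
width: 0.0006
```

Emit:
move_arm --pt "0.0003 0.002 0 0 1" --pt "0.0004 0.003 0 0 1"

```text
clock: 14.2
eef_pos: [0.6089, 0.1929, 0.0021]
tool_rot: [0.997, -0.075, -0.011, 0.016]
contact_force: [-3.7, -8.7, 7.2]
width: 0.0005
```

The tool tilts under load and the reference creeps with each call, so I'll back off and look.

Emit:
move_arm --pt "-0.0015 -0.01 0 0 1" --pt "-0.006 -0.04 0 0 1" --pt "-0.015 -0.1 0 0 1" --pt "-0.015 -0.1 0 0 1"

```text
clock: 14.7
eef_pos: [0.5935, 0.085, 0.0015]
tool_rot: [0.997, -0.079, -0.012, 0.019]
contact_force: [-0.4, 0.2, -0.5]
width: 0.0003
```

Run:
```python
from h import *
b=cap('side','s11');a=cap('top','t11');s=env.read_state();print(s['eef_pos'],st(s['eef_pos']),s['contact_force'],s['tool_rot'])
B=cv2.resize(np.clip(b['frame'][140:240,280:400,::-1]*1.5,0,255).astype(np.uint8),None,fx=5,fy=5,interpolation=cv2.INTER_CUBIC)
A=cv2.resize(a['frame'][130:230,250:370,::-1],None,fx=6,fy=6,interpolation=cv2.INTER_CUBIC)
cv2.imwrite('pics/s11c.png',B);cv2.imwrite('pics/t11c.png',A)
```

```text
[0.59423345 0.09208966 0.00214348] [-1.000e-01 -1.784e+02] [0.39301937 0.39037708 0.42792355] [ 0.99690728 -0.07619726 -0.0106808   0.01599309]
```

View pics/s11c.png

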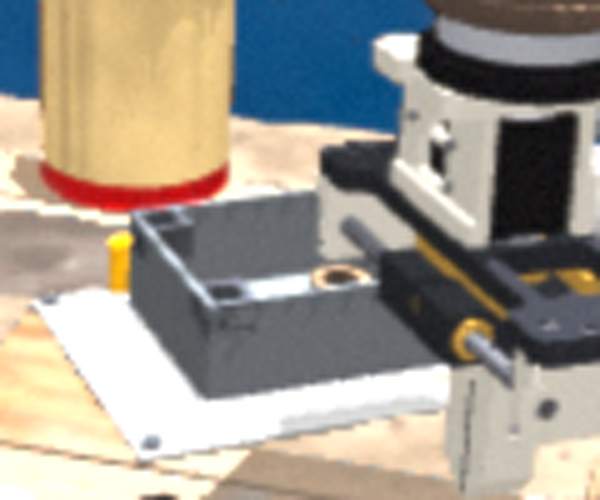

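View pics/t11c.png

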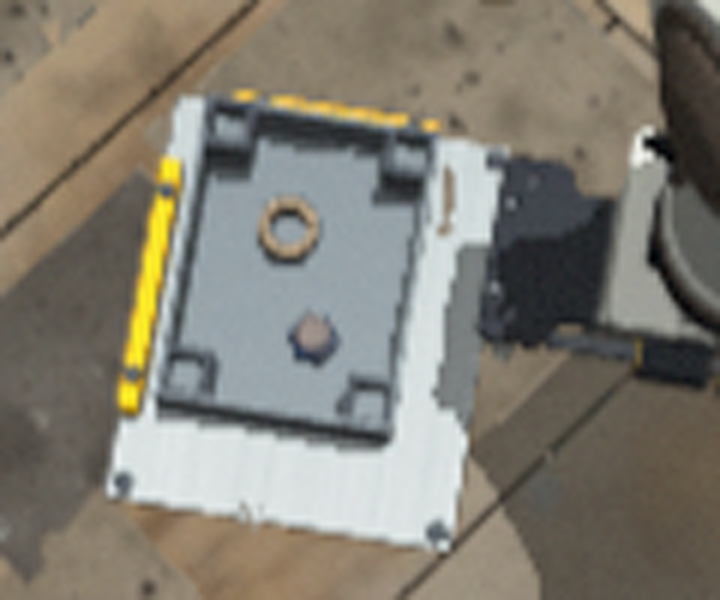

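Run:
```python
from h import *
a=cap('top')
S=[st(ray(a,(250+u/6-.4,130+v/6-.4),.049)) for u,v in((232,127),(408,155),(189,370),(367,402))]
S=np.array(S);print(S,S.mean(0))
x=S[:2].mean(0)-S[2:].mean(0);y=S[[0,2]].mean(0)-S[[1,3]].mean(0);print(x,np.arctan2(x[1],x[0]),y,np.arctan2(-y[0],y[1]))
cv2.imwrite('pics/t12a.png',cv2.resize(a['frame'][140:205,265:330,::-1],None,fx=9,fy=9,interpolation=cv2.INTER_CUBIC))
```

```text
[[ 52.6  30. ]
 [ 52.9 -44.8]
 [-52.1  30. ]
 [-53.4 -44.5]] [ 0.    -7.325]
[105.5   -0.15] -0.0014217999898030749 [ 0.5  74.65] -0.006697823485211864
```

View pics/t12a.png

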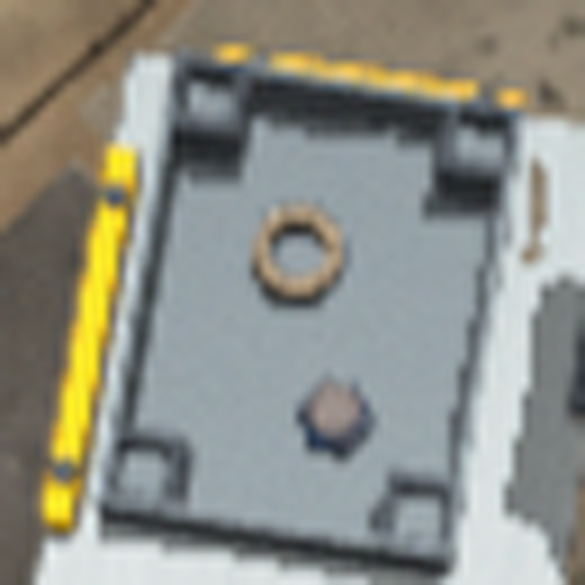

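Tray is square and at x=0, but about 7 mm short in y. The white gap at the left fence shows it. The arm is soft sideways (about 2.5 N/mm), so I'll push once more with a modest overshoot and retreat within the same call.

Emit:
move_arm --pt "0.0073 0.05 0 0 1" --pt "0.0132 0.09 0 0 1" --pt "0.0146 0.099 0 0 1" --pt "0.0152 0.103 0 0 1" --pt "0.0158 0.107 0 0 1" --pt "0.0164 0.111 0 0 1" --pt "0.0169 0.114 0 0 1" --pt "0.0172 0.1165 0 0 1" --pt "0.0172 0.1165 0 0 1"

```text
clock: 15.98
eef_pos: [0.611, 0.1996, 0.002]
tool_rot: [0.997, -0.078, -0.012, 0.022]
contact_force: [-4.5, -15.3, 8.9]
width: 0.0
```

Emit:
move_arm --pt "-0.003 -0.02 0 0 1" --pt "-0.01 -0.07 0.02 0 1" --pt "-0.013 -0.09 0.05 0 1" --pt "-0.013 -0.09 0.05 0 1"

```text
clock: 16.48
eef_pos: [0.6003, 0.1057, 0.0543]
tool_rot: [0.996, -0.081, -0.01, 0.022]
contact_force: [1.2, 0.9, 0.2]
width: 0.0003
```

Run:
```python
from h import *
from scipy.spatial.transform import Rotation as Ro
a=cap('top','t13');s=env.read_state();print(s['eef_pos'],st(s['eef_pos']),s['tool_rot'],Ro.from_quat(s['tool_rot']).as_matrix().round(3),s['joint_positions'].round(2))
cv2.imwrite('pics/t13a.png',cv2.resize(a['frame'][140:210,262:332,::-1],None,fx=8,fy=8,interpolation=cv2.INTER_CUBIC))
```

```text
[0.59922879 0.10778969 0.05307857] [   2.5 -162.2] [ 0.99650005 -0.0800955  -0.01088352  0.02130521] [[ 0.987 -0.159 -0.025]
 [-0.16  -0.986 -0.041]
 [-0.018  0.044 -0.999]] [-0.01  0.62 -0.31  1.74  0.28  0.86 -2.19]
```

View pics/t13a.png

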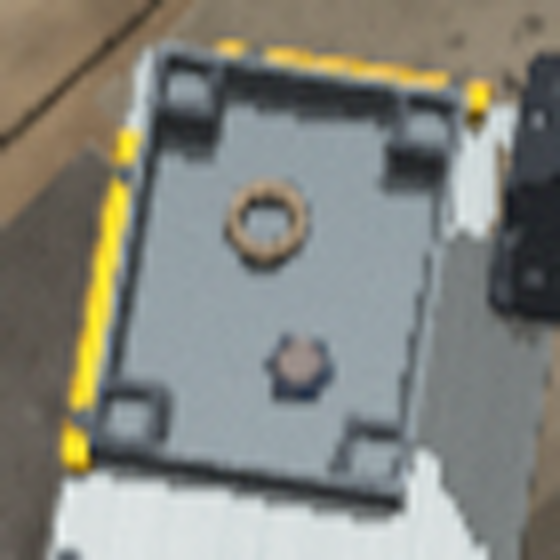

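The base tray now sits against both fences. The tool leans 0.048 rad from pushing, and since the lean turns with spin, half a turn followed by another gentle seating push should take it back out.

Emit:
move_arm --pt "0 0 0 10.5 1" --pt "0 0 0 21 1" --pt "0 0 0 31.5 1" --pt "0 0 0 42 1" --pt "0 0 0 52.5 1" --pt "0 0 0 63 1" --pt "0 0 0 73.5 1" --pt "0 0 0 84 1" --pt "0 0 0 90 1"

```text
clock: 17.65
eef_pos: [0.5982, 0.1092, 0.0518]
tool_rot: [0.759, 0.65, 0.007, 0.022]
contact_force: [-0.1, 0.2, -0.3]
width: 0.0005
```

Emit:
move_arm --pt "0 0 0 10.5 1" --pt "0 0 0 21 1" --pt "0 0 0 31.5 1" --pt "0 0 0 42 1" --pt "0 0 0 52.5 1" --pt "0 0 -0.01 63 1" --pt "0 0 -0.02 73.5 1" --pt "0 0 -0.035 84 1" --pt "0 0 -0.05 91 1" --pt "0 0 -0.052 91 1" --pt "0 0 -0.052 91 1"

```text
clock: 19.02
eef_pos: [0.5978, 0.1103, -0.0004]
tool_rot: [0.069, 0.997, 0.021, 0.009]
contact_force: [0.0, 0.1, -0.6]
width: 0.0007
```

Run:
```python
from h import *
from scipy.spatial.transform import Rotation as Ro
s=env.read_state();print(s['clock'],s['eef_pos'],st(s['eef_pos']),Ro.from_quat(s['tool_rot']).as_matrix().round(3),s['joint_positions'].round(2))
b=cap('side','s14');cv2.imwrite('pics/s14c.png',cv2.resize(np.clip(b['frame'][140:260,280:430,::-1]*1.5,0,255).astype(np.uint8),None,fx=5,fy=5,interpolation=cv2.INTER_CUBIC))
```

```text
19.025 [ 5.97774520e-01  1.10348495e-01 -3.63944330e-04] [   0.7 -159.9] [[-0.99   0.138  0.022]
 [ 0.138  0.99   0.041]
 [-0.016  0.043 -0.999]] [ 0.48  0.9  -0.97  1.8   0.9   0.91  0.55]
```

View pics/s14c.png

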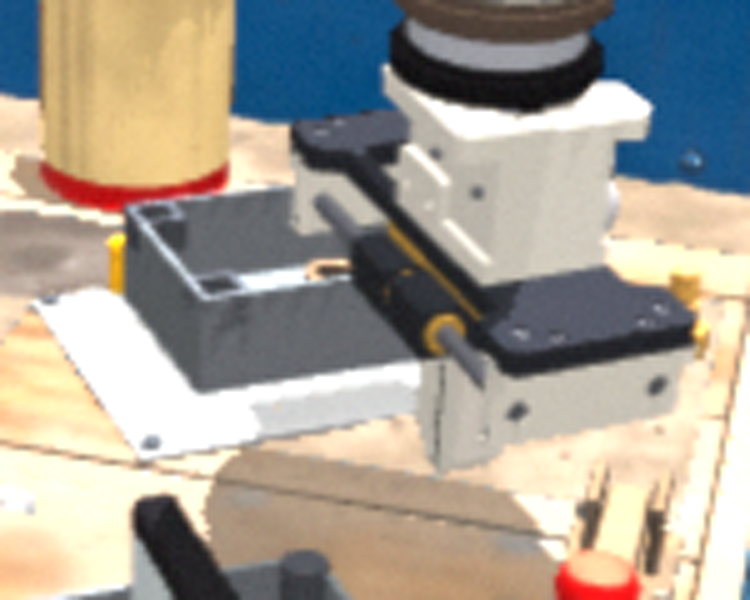

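Emit:
move_arm --pt "0.0073 0.05 0 0 1" --pt "0.011 0.075 0 0 1" --pt "0.0123 0.084 0 0 1" --pt "0.0129 0.088 0 0 1" --pt "0.0135 0.092 0 0 1" --pt "0.014 0.095 0 0 1" --pt "0.0145 0.098 0 0 1" --pt "0.0145 0.098 0 0 1"

```text
clock: 20.08
eef_pos: [0.6123, 0.2029, -0.0001]
tool_rot: [0.071, 0.997, 0.017, 0.009]
contact_force: [-4.4, -9.4, 8.0]
width: 0.0001
```

Emit:
move_arm --pt "0.0006 0.004 0 0 1" --pt "0.0012 0.008 0 0 1" --pt "0.0012 0.008 0 0 1"

```text
clock: 20.45
eef_pos: [0.6124, 0.2024, -0.0004]
tool_rot: [0.073, 0.997, 0.01, 0.007]
contact_force: [-8.3, -17.2, 16.0]
width: 0.0006
```

```bash
cat > stt.py <<'E'
from h import *
from scipy.spatial.transform import Rotation as Ro
s=env.read_state();M=Ro.from_quat(s['tool_rot']).as_matrix();print(s['clock'],s['eef_pos'].round(4),st(s['eef_pos']),'toolz',M[:,2].round(3),'yaw',np.arctan2(M[1,0],M[0,0]).round(3),s['contact_force'].round(1),s['joint_positions'].round(2),s['width'])
E
python3 stt.py
```

```text
20.45 [ 6.124e-01  2.024e-01 -4.000e-04] [  1.7 -66.7] toolz [ 0.016  0.02  -1.   ] yaw 2.996 [ -8.3 -17.2  16. ] [ 0.29  0.94 -0.95  1.7   0.89  0.97  0.43] 0.0005717497162958332
```

Emit:
move_arm --pt "0.0008 0.005 0 0 1" --pt "0.0012 0.008 0 0 1" --pt "0.0012 0.008 0 0 1"

```text
clock: 20.82
eef_pos: [0.6124, 0.2016, -0.0007]
tool_rot: [0.075, 0.997, 0.004, 0.006]
contact_force: [-8.3, -16.5, 14.7]
width: 0.0002
```

```bash
python3 stt.py
```

```text
20.825 [ 0.6124  0.2016 -0.0007] [  1.9 -67.4] toolz [ 0.012  0.006 -1.   ] yaw 2.991 [ -8.3 -16.5  14.7] [ 0.27  0.94 -0.94  1.69  0.89  0.99  0.42] 0.00018259563601345948
```

Emit:
move_arm --pt "-0.002 -0.015 0 0 1" --pt "-0.008 -0.06 0.03 0 0" --pt "-0.02 -0.09 0.08 -10 -1" --pt "-0.04 -0.1 0.12 -20 -1" --pt "-0.06 -0.11 0.13 -30 -1" --pt "-0.08 -0.12 0.13 -40 -1" --pt "-0.1 -0.13 0.13 -50 -1" --pt "-0.12 -0.14 0.13 -60 -1" --pt "-0.14 -0.15 0.13 -70 -1" --pt "-0.16 -0.16 0.13 -80 -1" --pt "-0.17 -0.17 0.13 -90 -1" --pt "-0.183 -0.183 0.13 -91 -1"

```text
clock: 22.32
eef_pos: [0.4293, 0.0181, 0.1296]
tool_rot: [0.765, 0.644, -0.001, 0.007]
contact_force: [0.4, 0.3, 0.2]
width: 0.0914
```

```bash
python3 stt.py
python3 - <<'E'
from meas import *
c=cap('top','t15')
f=cv2.cvtColor(cv2.imread('pics/top0.png'),cv2.COLOR_BGR2HSV)
m=np.zeros(f.shape[:2],np.uint8);m[225:280,365:425]=255
k=cv2.inRange(f,(0,0,0),(180,255,60))&m
k=cv2.morphologyEx(k,cv2.MORPH_OPEN,np.ones((2,2),np.uint8))
r,P,_=rect(c,k,.079);print(r)
b=c['frame'];cv2.imwrite('pics/t15c.png',cv2.resize(b[135:285,255:435,::-1],None,fx=4,fy=4,interpolation=cv2.INTER_CUBIC))
cv2.imwrite('pics/k.png',cv2.resize(k[215:290,360:435],None,fx=5,fy=5))
E
```

```text
22.325 [0.4293 0.0181 0.1296] [-152.5 -275.8] toolz [ 0.007 -0.012 -1.   ] yaw 1.4 [0.4 0.3 0.2] [ 0.69  0.29 -0.9   2.14  0.32  0.84 -0.59] 0.09138153224419411
((424.89141845703125, 17.42625617980957), (84.02991485595703, 19.120738983154297), 83.97872161865234)
```

View pics/t15c.png

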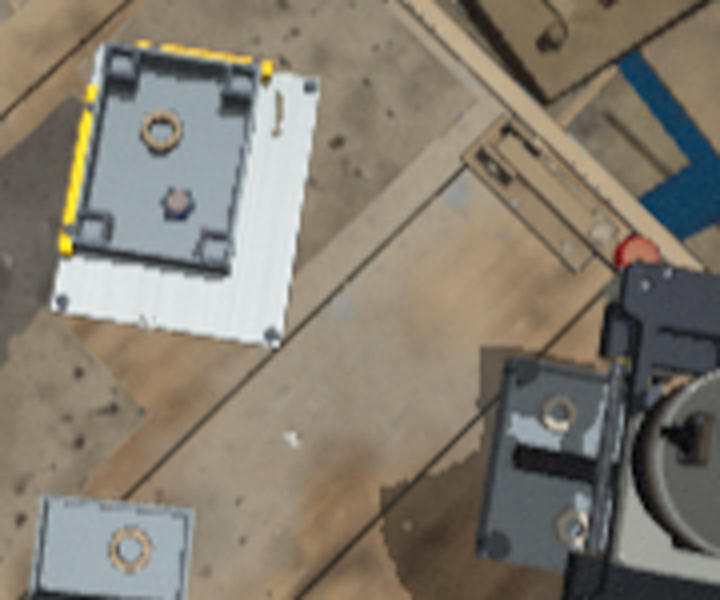

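View pics/k.png

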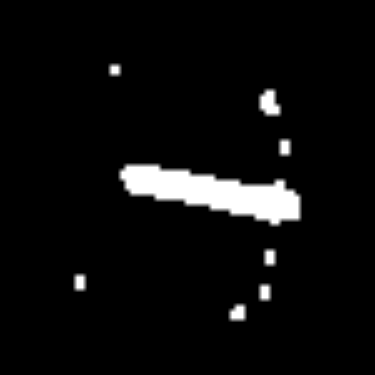

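Run:
```python
from h import *
c=cap('top');d=cap('side','s15')
for z in(.08,.13,.17,.22,.27): print(z,((proj(c,[[.4293,.0181,z],[.4343,.055,z]])-[255,135])*4).round(0).tolist(),proj(d,[.4293,.0181,z]).round(0))
cv2.imwrite('pics/s15c.png',cv2.resize(d['frame'][100:320,240:420,::-1],None,fx=2.7,fy=2.7,interpolation=cv2.INTER_CUBIC))
```

```text
0.08 [[585.0, 466.0], [523.0, 456.0]] [[318. 250.]]
0.13 [[608.0, 465.0], [541.0, 455.0]] [[319. 222.]]
0.17 [[627.0, 464.0], [558.0, 453.0]] [[319. 199.]]
0.22 [[655.0, 463.0], [581.0, 452.0]] [[320. 168.]]
0.27 [[687.0, 461.0], [608.0, 449.0]] [[321. 135.]]
```

View pics/s15c.png

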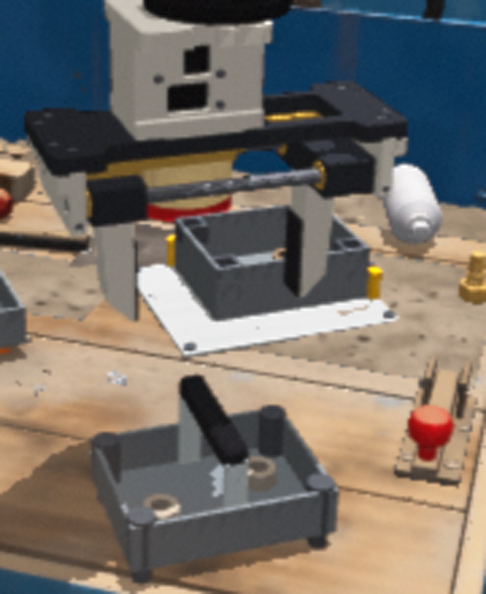

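Side view: open fingers are over the tray, with tips at raw (290,218) and (355,209). That puts the tips at about z 0.147, i.e. reported TCP z plus 16–20 mm, which supports the z offset I felt at the bench. The tray is squarely beneath. I'll narrow the jaws to about 46 mm and descend to the bar.

Emit:
move_arm --pt "0 0 -0.02 0 0" --pt "0 0 -0.045 0 0" --pt "0 0 -0.07 0 0" --pt "0 0 -0.085 0 0" --pt "0 0 -0.092 0 0" --pt "0 0 -0.095 0 0" --pt "0 0 -0.095 0 0" --force 30

```text
clock: 23.35
eef_pos: [0.4296, 0.0178, 0.0347]
tool_rot: [0.764, 0.645, -0.002, 0.007]
contact_force: [-0.4, -0.1, -0.0]
width: 0.0456
```

```bash
python3 stt.py
python3 - <<'E'
from h import *
d=cap('side','s16')
cv2.imwrite('pics/s16c.png',cv2.resize(d['frame'][150:330,250:410,::-1],None,fx=3.3,fy=3.3,interpolation=cv2.INTER_CUBIC))
E
```

```text
23.35 [0.4296 0.0178 0.0347] [-152.2 -276. ] toolz [ 0.007 -0.013 -1.   ] yaw 1.401 [-0.4 -0.1 -0. ] [ 0.53  0.47 -0.75  2.21  0.56  0.65 -0.79] 0.04564717933152687
```

View pics/s16c.png

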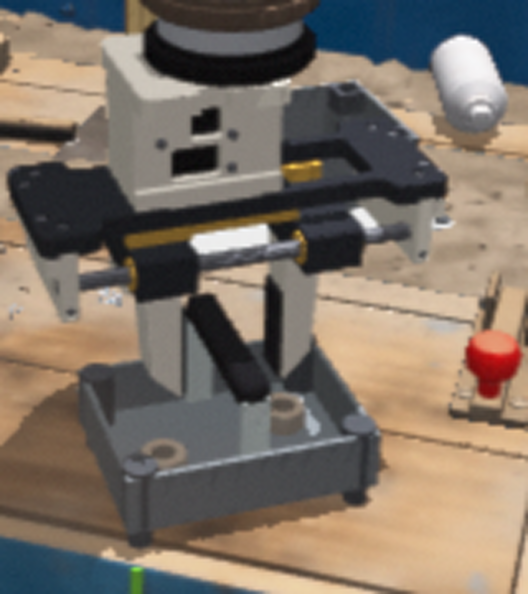

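The bar lies between the fingers at a good depth. I'll close, then make a small lift.

Emit:
move_arm --pt "0 0 0 0 1" --pt "0 0 0 0 1" --pt "0 0 0 0 1" --pt "0 0 0 0 1" --pt "0 0 0.005 0 1" --pt "0 0 0.015 0 1" --pt "0 0 0.03 0 1" --pt "0 0 0.03 0 1" --force 35

```text
clock: 24.4
eef_pos: [0.431, 0.0176, 0.0663]
tool_rot: [0.765, 0.645, -0.0, 0.008]
contact_force: [-1.0, 0.2, -3.2]
width: 0.0155
```

```bash
python3 stt.py
python3 - <<'E'
from h import *
d=cap('side','s17');c=cap('top','t17')
cv2.imwrite('pics/s17c.png',cv2.resize(d['frame'][130:310,250:410,::-1],None,fx=3.3,fy=3.3,interpolation=cv2.INTER_CUBIC))
cv2.imwrite('pics/t17c.png',cv2.resize(c['frame'][135:305,255:455,::-1],None,fx=3.5,fy=3.5,interpolation=cv2.INTER_CUBIC))
E
```

```text
24.4 [0.431  0.0176 0.0663] [-150.7 -275.9] toolz [ 0.01  -0.014 -1.   ] yaw 1.401 [-1.   0.2 -3.2] [ 0.58  0.41 -0.81  2.19  0.48  0.71 -0.73] 0.015528178402611205
```

View pics/s17c.png

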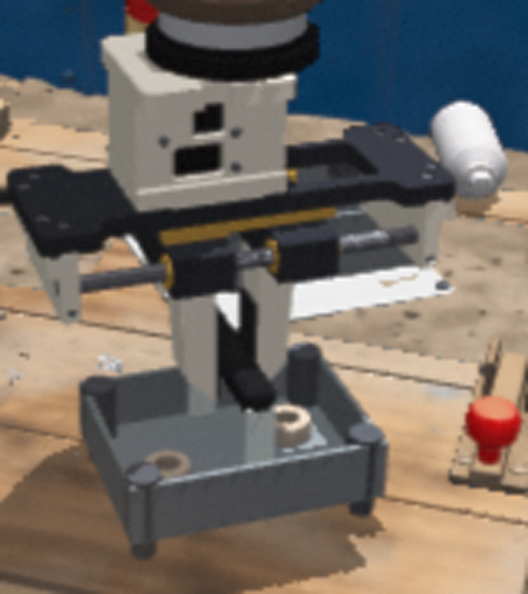

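View pics/t17c.png

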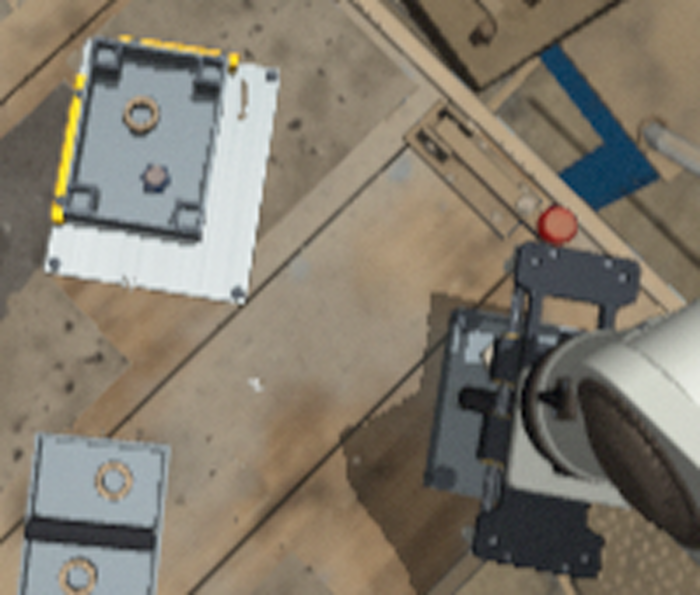

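Gripped (width 15.5 mm, 3.2 N weight) and level. On the bench the TCP read 0.0347, so fully nested it should read 0.0717, and 0.0837 with feet on top of the blocks. I'll lift and carry the tray above the base.

Emit:
move_arm --pt "0 0 0.03 0 1" --pt "0.01 0.013 0.06 0 1" --pt "0.04 0.053 0.065 0.3 1" --pt "0.07 0.093 0.065 0.6 1" --pt "0.1 0.133 0.065 0.9 1" --pt "0.13 0.173 0.065 1.3 1" --pt "0.16 0.213 0.065 1.3 1" --pt "0.18 0.24 0.065 1.3 1" --pt "0.189 0.251 0.065 1.3 1" --pt "0.189 0.251 0.065 1.3 1" --pt "0.189 0.251 0.065 1.3 1"

```text
clock: 25.88
eef_pos: [0.6183, 0.2664, 0.1296]
tool_rot: [0.757, 0.653, -0.002, 0.008]
contact_force: [-1.1, -1.1, -3.7]
width: 0.0154
```

```bash
python3 stt.py
python3 - <<'E'
from h import *
d=cap('side','s18');c=cap('top','t18')
cv2.imwrite('pics/s18c.png',cv2.resize(d['frame'][90:250,270:430,::-1],None,fx=3.7,fy=3.7,interpolation=cv2.INTER_CUBIC))
cv2.imwrite('pics/t18c.png',cv2.resize(c['frame'][120:240,240:360,::-1],None,fx=5,fy=5,interpolation=cv2.INTER_CUBIC))
E
```

```text
25.875 [0.6183 0.2664 0.1296] [-1.7 -2.4] toolz [ 0.007 -0.015 -1.   ] yaw 1.422 [-1.1 -1.1 -3.7] [ 0.06  0.71 -0.78  1.54  0.56  1.12 -1.  ] 0.015408036236577355
```

View pics/s18c.png

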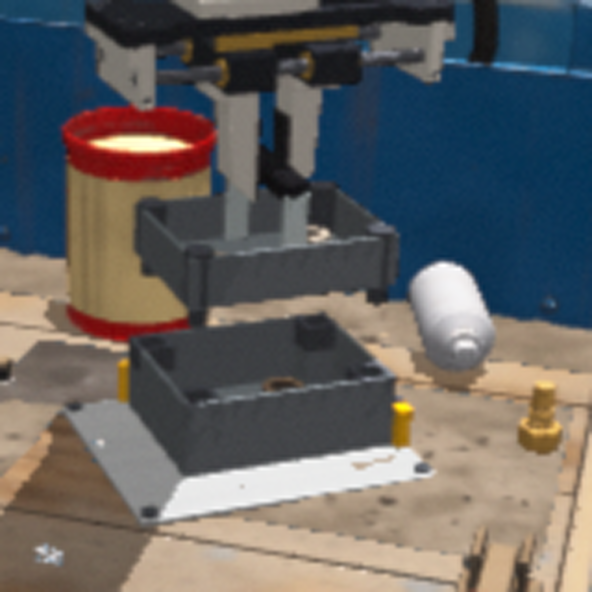

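View pics/t18c.png

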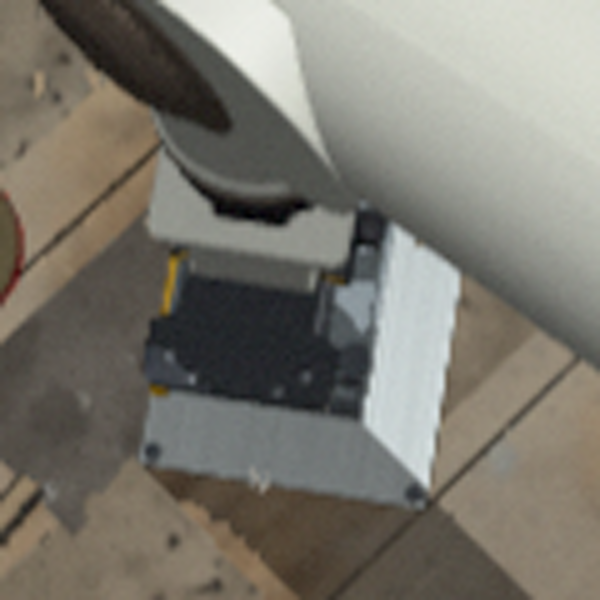

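Run:
```python
import cv2
f=cv2.imread('pics/s18.png')
cv2.imwrite('pics/s18u.png',cv2.resize(f[135:185,300:385],None,fx=9,fy=9,interpolation=cv2.INTER_CUBIC))
cv2.imwrite('pics/s18l.png',cv2.resize((f[170:225,300:385]*1.8).clip(0,255).astype('uint8'),None,fx=9,fy=9,interpolation=cv2.INTER_CUBIC))
```

```text
(no output)
```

View pics/s18u.png

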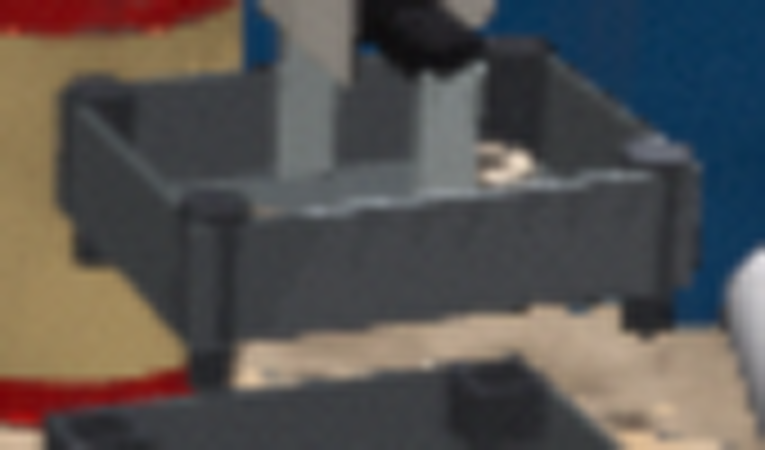

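View pics/s18l.png

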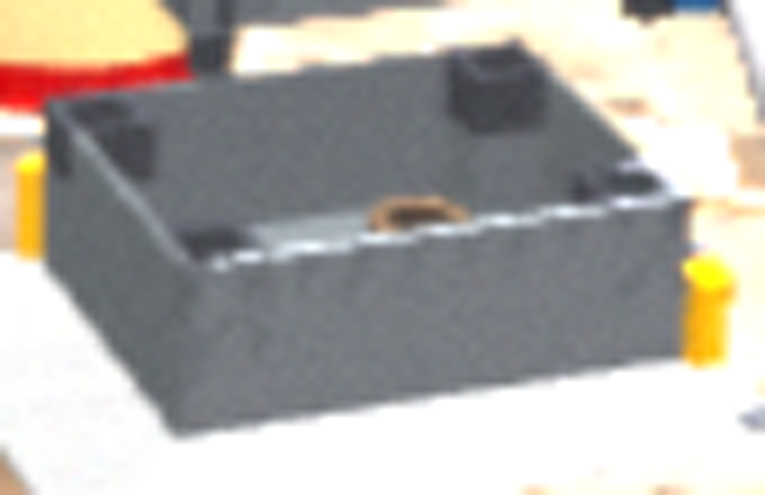

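Run:
```python
from h import *
d=cap('side')
def go(pts,z,oy):
    S=np.array([st(ray(d,(300+u/9-.4,oy+v/9-.4),z)) for u,v in pts])
    x=S[[2,3]].mean(0)-S[[0,1]].mean(0);y=S[[1,3]].mean(0)-S[[0,2]].mean(0)
    print(S.tolist(),S.mean(0).round(1),x.round(1),y.round(1),np.arctan2(x[1],x[0]).round(3),np.arctan2(-y[0],y[1]).round(3))
go([(217,200),(98,90),(660,152),(517,47)],.1399,135)
go([(218,240),(110,112),(635,182),(495,62)],.049,170)
go([(190,268),(48,102),(690,200),(520,42)],.049,170)
```

```text
[[-56.6, -45.3], [-58.1, 29.1], [51.1, -46.4], [49.6, 29.0]] [-3.5 -8.4] [107.7  -0.6] [-1.5 74.9] -0.006 0.02
[[-51.0, -38.5], [-50.7, 36.7], [55.5, -38.9], [52.9, 36.7]] [ 1.7 -1. ] [105.   -0.2] [-1.2 75.4] -0.002 0.015
[[-62.3, -50.2], [-63.3, 46.9], [63.6, -52.0], [64.3, 46.6]] [ 0.6 -2.2] [126.8  -1. ] [-0.2 97.8] -0.008 0.002
```

Run:
```python
import cv2
f=cv2.imread('pics/t18.png')
cv2.imwrite('pics/t18z.png',cv2.resize((f[150:220,262:342]*1.6).clip(0,255).astype('uint8'),None,fx=9,fy=8.5,interpolation=cv2.INTER_CUBIC))
```

```text
(no output)
```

View pics/t18z.png

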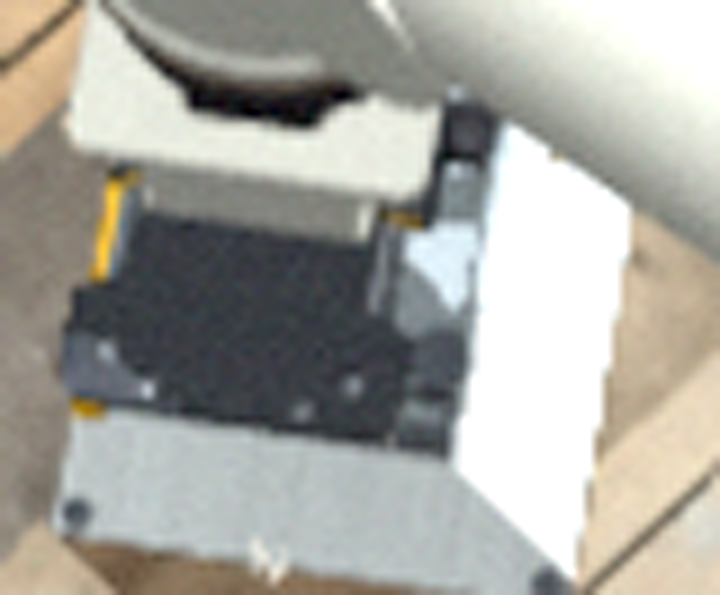

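Run:
```python
from h import *
c=cap('top')
def q(u,v,z): return st(ray(c,(262+u/9-.4,150+v/8.5-.4),z))
print('posts',q(438,358,.14),q(468,130,.14),'basecorner',q(450,455,.049),'socket',q(424,418,.049))
print('right edge posts',q(468,358,.14),q(498,130,.14))
print('expected posts px for tray at TCP', [((proj(c,[*(o+R@np.array([x-1.7,y-2.4])/1000),.14])-[262-.4,150-.4])*[9,8.5]).round().tolist() for x,y in((-54,-39),(54,-39))])
```

```text
posts [-56.7 -42.2] [  5.3 -39.9] basecorner [-69.1 -49.2] socket [-59.6 -40.4]
right edge posts [-55.5 -49.6] [  6.6 -47.3]
expected posts px for tray at TCP [[[435.0, 354.0]], [[503.0, -37.0]]]
```

Run:
```python
from h import *
c=cap('top')
f=cv2.imread('pics/t17.png');cv2.imwrite('pics/t17z.png',cv2.resize((f[140:210,262:332]*1.3).clip(0,255).astype('uint8'),None,fx=9,fy=9,interpolation=cv2.INTER_CUBIC))
# predicted corners px of base at home, z=.049 and sockets
for x,y in((65,50),(65,-50),(-65,50),(-65,-50),(54,39),(54,-39),(-54,39),(-54,-39)):
    print(x,y,((proj(c,[*(o+R@np.array([x,y])/1000),.049])-[262-.45,140-.45])*9).round().tolist())
```

```text
65 50 [[177.0, 47.0]]
65 -50 [[530.0, 105.0]]
-65 50 [[96.0, 500.0]]
-65 -50 [[456.0, 558.0]]
54 39 [[209.0, 91.0]]
54 -39 [[485.0, 136.0]]
-54 39 [[142.0, 467.0]]
-54 -39 [[423.0, 513.0]]
```

View pics/t17z.png

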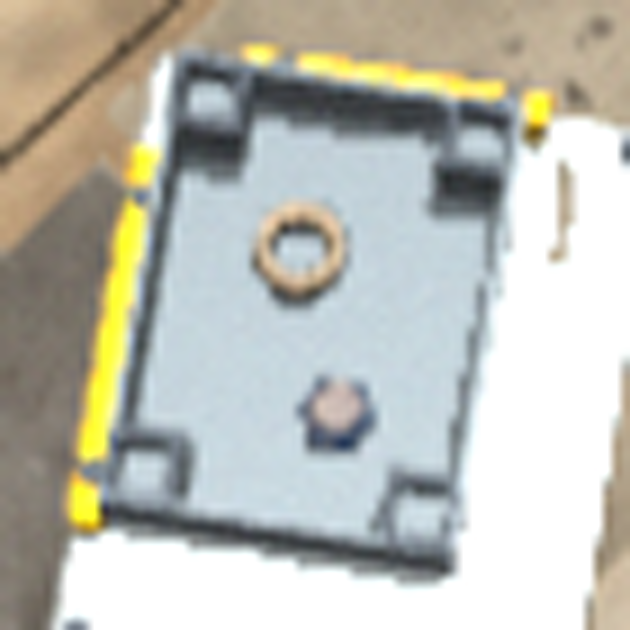

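Top view puts the base at home within about 0.5 mm, and the held tray at about TCP + (-1,-1) mm. I'll centre it and descend to just above the blocks, then compare again at close range.

Emit:
move_arm --pt "0.003 0.003 -0.01 0.1 1" --pt "0.003 0.003 -0.025 0.1 1" --pt "0.003 0.003 -0.034 0.1 1" --pt "0.003 0.003 -0.039 0.1 1" --pt "0.003 0.003 -0.04 0.1 1" --pt "0.003 0.003 -0.04 0.1 1"

```text
clock: 26.88
eef_pos: [0.6222, 0.2705, 0.0907]
tool_rot: [0.757, 0.653, -0.001, 0.008]
contact_force: [-0.2, 0.8, -3.6]
width: 0.0158
```

```bash
python3 stt.py
python3 - <<'E'
from h import *
d=cap('side','s19');c=cap('top','t19')
cv2.imwrite('pics/s19u.png',cv2.resize((d['frame'][150:225,300:390,::-1]*1.8).clip(0,255).astype('uint8'),None,fx=8.5,fy=8,interpolation=cv2.INTER_CUBIC))
E
```

```text
26.875 [0.6222 0.2705 0.0907] [1.5 2.1] toolz [ 0.009 -0.014 -1.   ] yaw 1.424 [-0.2  0.8 -3.6] [ 0.04  0.76 -0.75  1.56  0.59  1.06 -1.02] 0.01581504086957704
```

View pics/s19u.png

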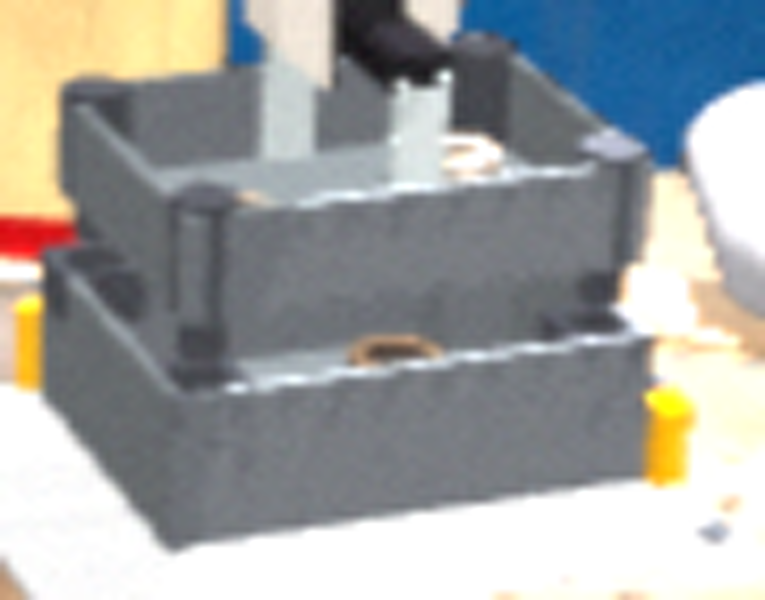

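Run:
```python
from h import *
d=cap('side')
def q(p,z): return st(ray(d,(300+p[0]/8.5-.45,150+p[1]/8-.45),z))
z=.0907-.0347+.040
P=np.array([q(p,z+.005) for p in((203,195),(97,92),(612,145),(478,45))]);print(P.tolist(),P.mean(0))
print('feet',q((202,358),z-.04),q((603,300),z-.04),'sock',q((210,372),.049),q((590,325),.049))
Q=np.array([q(p,.049) for p in((180,392),(42,248),(650,335))]);print(Q)
# predictions
f=lambda x,y,z:((proj(d,[*(o+R@np.array([x,y])/1000),z])[0]-[300-.45,150-.45])*[8.5,8]).round().tolist()
print('base corners pred',f(-65,-50,.049),f(-65,50,.049),f(65,-50,.049),'posts pred for mid 0,0',f(-54,-39,z+.005),f(-54,39,z+.005),f(54,-39,z+.005),f(54,39,z+.005))
```

```text
[[-54.4, -41.0], [-55.2, 32.4], [54.3, -39.8], [52.5, 36.6]] [-0.7  -2.95]
feet [-54.  -42.9] [ 55.3 -39.8] sock [-49.8 -37.8] [ 52.3 -39.8]
[[-60.9 -46.6]
 [-63.6  49.1]
 [ 64.  -50. ]]
base corners pred [169.0, 400.0] [36.0, 247.0] [653.0, 335.0] posts pred for mid 0,0 [201.0, 192.0] [93.0, 83.0] [610.0, 144.0] [480.0, 41.0]
```

Close-range check in the side view: post tops at (203,195), (97,92), (612,145) and (478,45) lie within about 1 px of the prediction for a tray centred on home. Lowering by feel.

Emit:
move_arm --pt "0 0 -0.004 0 1" --pt "0 0 -0.006 0 1" --pt "0 0 -0.0075 0 1" --pt "0 0 -0.0085 0 1" --pt "0 0 -0.0085 0 1"

```text
clock: 27.65
eef_pos: [0.6223, 0.2704, 0.0824]
tool_rot: [0.757, 0.653, -0.001, 0.008]
contact_force: [-0.3, -0.9, -3.6]
width: 0.0157
```

```bash
python3 stt.py
```

```text
27.65 [0.6223 0.2704 0.0824] [1.6 2.1] toolz [ 0.009 -0.014 -1.   ] yaw 1.424 [-0.3 -0.9 -3.6] [ 0.03  0.77 -0.75  1.56  0.6   1.05 -1.03] 0.01565345344342639
```

No load yet below 0.0837, though this may still be above contact. Continuing in small steps.

Emit:
move_arm --pt "0 0 -0.001 0 1" --pt "0 0 -0.002 0 1" --pt "0 0 -0.002 0 1"

```text
clock: 28.02
eef_pos: [0.6222, 0.2704, 0.0803]
tool_rot: [0.757, 0.653, -0.001, 0.008]
contact_force: [-0.4, 0.3, -3.4]
width: 0.0159
```

Emit:
move_arm --pt "0 0 -0.001 0 1" --pt "0 0 -0.002 0 1" --pt "0 0 -0.002 0 1"

```text
clock: 28.4
eef_pos: [0.6221, 0.2703, 0.0781]
tool_rot: [0.757, 0.653, -0.001, 0.008]
contact_force: [0.4, 0.5, -2.8]
width: 0.0158
```

It's 5.6 mm past block-top height with no load, so the feet are entering the sockets.

Emit:
move_arm --pt "0 0 -0.001 0 1" --pt "0 0 -0.002 0 1" --pt "0 0 -0.003 0 1" --pt "0 0 -0.003 0 1"

```text
clock: 28.9
eef_pos: [0.622, 0.2703, 0.075]
tool_rot: [0.757, 0.653, -0.001, 0.008]
contact_force: [0.2, 0.0, -3.4]
width: 0.0156
```

Emit:
move_arm --pt "0 0 -0.001 0 1" --pt "0 0 -0.002 0 1" --pt "0 0 -0.002 0 1"

```text
clock: 29.28
eef_pos: [0.622, 0.2702, 0.0728]
tool_rot: [0.757, 0.653, -0.001, 0.008]
contact_force: [-1.3, 0.2, -2.9]
width: 0.0156
```

Emit:
move_arm --pt "0 0 -0.001 0 1" --pt "0 0 -0.0015 0 1" --pt "0 0 -0.0015 0 1"

```text
clock: 29.65
eef_pos: [0.6223, 0.2703, 0.072]
tool_rot: [0.757, 0.653, -0.001, 0.008]
contact_force: [-1.2, -0.7, 3.3]
width: 0.0156
```

```bash
python3 stt.py
python3 - <<'E'
from h import *
d=cap('side','s20')
cv2.imwrite('pics/s20u.png',cv2.resize((d['frame'][150:225,300:390,::-1]*1.8).clip(0,255).astype('uint8'),None,fx=8.5,fy=8,interpolation=cv2.INTER_CUBIC))
E
```

```text
29.65 [0.6223 0.2703 0.072 ] [1.6 1.9] toolz [ 0.009 -0.014 -1.   ] yaw 1.424 [-1.2 -0.7  3.3] [ 0.03  0.78 -0.74  1.57  0.61  1.03 -1.03] 0.0155990391952741
```

View pics/s20u.png

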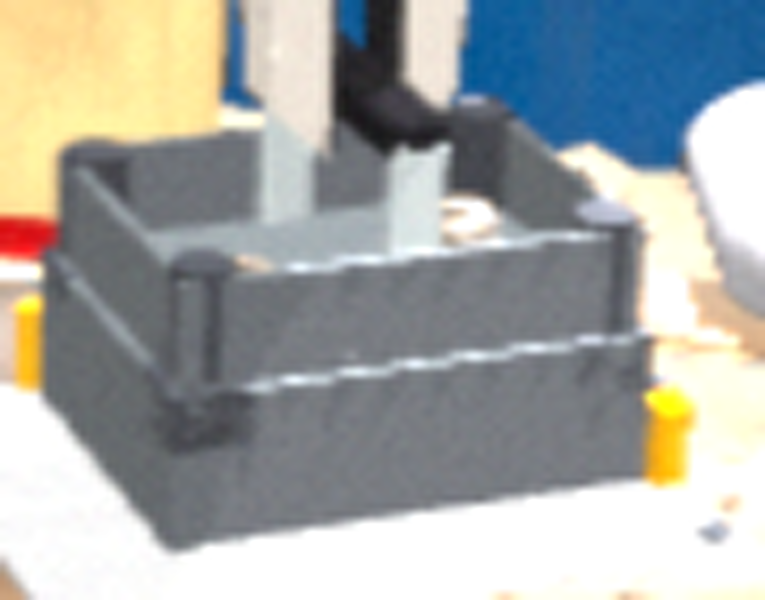

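Seated: TCP stops at 0.072 (0.0717 expected) with the load supported, and the rims are closed all round. I'll give a small nudge toward both fences, then release and lift off.

Emit:
move_arm --pt "0.0015 0.001 0 0 1" --pt "0.0034 0.0025 0 0 1" --pt "0.0034 0.0025 0 0 1" --pt "0.001 0.001 0 0 1" --pt "0 0 0 0 1" --pt "0 0 0 0 0.4" --pt "0 0 0 0 0" --pt "0 0 0 0 0" --pt "0 0 0 0 0"

```text
clock: 30.82
eef_pos: [0.6222, 0.2704, 0.072]
tool_rot: [0.757, 0.653, -0.001, 0.008]
contact_force: [-0.2, -0.2, -0.3]
width: 0.0456
```

Emit:
move_arm --pt "0 0 0.02 0 0" --pt "0 0 0.05 0 0" --pt "0 0 0.1 0 0" --pt "-0.03 -0.05 0.13 0 0" --pt "-0.06 -0.1 0.13 0 0" --pt "-0.09 -0.15 0.13 0 0" --pt "-0.12 -0.2 0.13 0 0" --pt "-0.13 -0.25 0.13 0 0" --pt "-0.13 -0.25 0.13 0 0"

```text
clock: 31.95
eef_pos: [0.4918, 0.0151, 0.2029]
tool_rot: [0.759, 0.65, -0.002, 0.01]
contact_force: [0.2, 0.7, -0.1]
width: 0.0458
```

```bash
python3 stt.py
python3 - <<'E'
from h import *
d=cap('side','s21');c=cap('top','t21')
cv2.imwrite('pics/s21u.png',cv2.resize((d['frame'][150:225,300:390,::-1]*1.8).clip(0,255).astype('uint8'),None,fx=8.5,fy=8,interpolation=cv2.INTER_CUBIC))
cv2.imwrite('pics/t21u.png',cv2.resize((c['frame'][140:210,262:332,::-1]*1.2).clip(0,255).astype('uint8'),None,fx=8,fy=8,interpolation=cv2.INTER_CUBIC))
f=lambda x,y,z:((proj(c,[*(o+R@np.array([x,y])/1000),z])[0]-[262-.45,140-.45])*8).round().tolist()
print([f(x,y,.082) for x,y in((54,39),(54,-39),(-54,39),(-54,-39))],f(0,43.5,.116),f(0,-43.5,.116))
f=lambda x,y,z:((proj(d,[*(o+R@np.array([x,y])/1000),z])[0]-[300-.45,150-.45])*[8.5,8]).round().tolist()
print([f(x,y,.082) for x,y in((54,39),(54,-39),(-54,39),(-54,-39))])
E
```

```text
31.95 [0.4918 0.0151 0.2029] [ -90.2 -269.5] toolz [ 0.01  -0.018 -1.   ] yaw 1.416 [ 0.2  0.7 -0.1] [ 0.69  0.3  -0.92  1.94  0.3   1.03 -0.52] 0.045831743598538616
[[181.0, 51.0], [434.0, 93.0], [119.0, 397.0], [377.0, 439.0]] [128.0, 193.0] [424.0, 242.0]
[[475.0, 105.0], [604.0, 210.0], [91.0, 148.0], [199.0, 260.0]]
```

View pics/s21u.png

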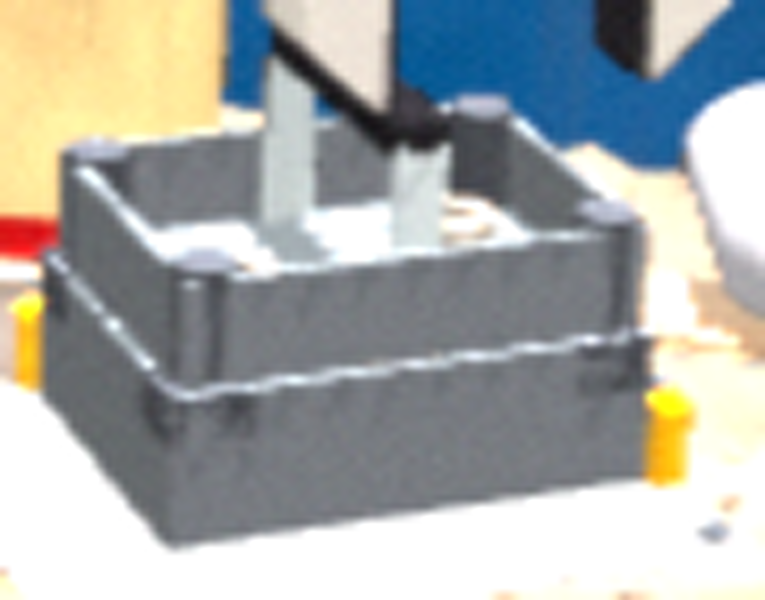

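View pics/t21u.png

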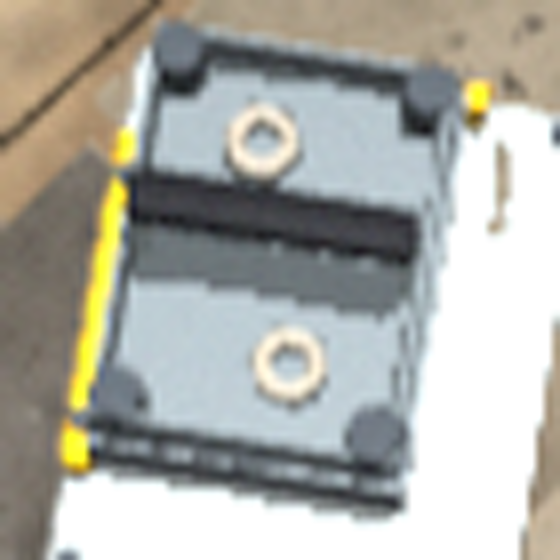

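View pics/t21.png

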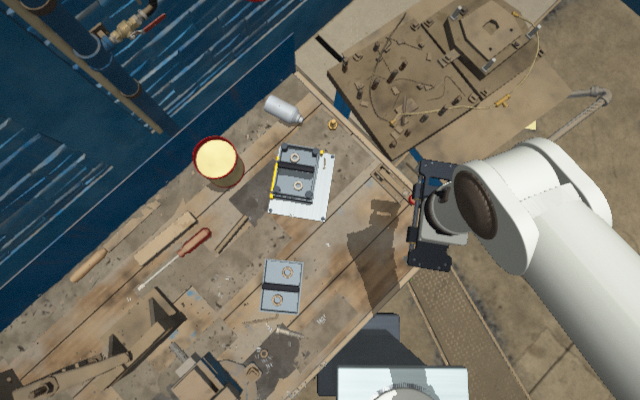

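Final check: the top view posts at (181,55), (430,90), (121,392) and (377,438) in the crop match the nested-at-home prediction to about 0.5 px. The side view agrees, and the tin, fitting and runner tray are unmoved. Handing in.

```bash
python3 -c "
from plant import env
print(env.hand_in())"
```

```text
the job is handed in; nothing more can be done
None
```

The base tray is up against both fences, and the footed tray is nested on it with all four feet down. The job was handed in at about 32 s of the 64 s allowed; no verdict was reported.

**What I did:** I pushed the base tray against the x fence and then the y fence with the closed fingers. I gripped the footed tray by its bar and lowered it in small steps. The feet went into the sockets with almost no resistance.

**Last checks:**
- **Seating:** the tray stopped at reported TCP z 0.072, against 0.0717 expected when nested. The load then came off the wrist.
- **Position:** the post tops in both views match a tray nested at home to within about 1 pixel. The top view average is under 1 mm off.
- **Surroundings:** in the pictures the grease tin, brass fitting and runner tray look unmoved; I did not measure them again. The gripper is clear and reads no force.

**What disagreed or went wrong:**
- **Height reading:** the reported TCP height ran about 38 mm below the real one, so my first push passed over the base tray without touching it. Finding the offset meant touching the bench with the fingertips, at about 68 N on the wrist, under its 120 N limit. I worked from felt heights after that.
- **Held-tray position:** the two views differed by a few mm on the tray's y position before insertion. It went in without a search.
- **Tool lean:** the tool leaned up to 0.05 rad under the pushing load. I turned it half round and pushed again to bring this down to about 0.015 rad before gripping.

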